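# Microscope accessories back into their foam nests

### The arm

A 7-joint arm with a two-finger parallel gripper is mounted at the origin on the work surface. World frame = base frame: x ahead of the robot, y to its left, z up, the work surface at z = 0. Lengths are in m, angles in rad, forces in N, time in s.
With the tool pointing down it reaches from about 0.425 to 0.875 m from the base axis. Payload 4.7 kg.
Tool frame: the origin (TCP) lies midway between the tips of the shut fingers; the grasp point (between the pads) lies 19 mm behind it; y points along the fingers, x is the direction in which the jaws open and shut, and the axes are right-handed (so a half turn about y gives the same grasp; the last joint's range is limited). The gripper opens to 87 mm and grips with 3 to 60 N. Pads are 19 mm wide; open, the fingers measure 117 mm over their backs; the gripper's body (75 mm by 190 mm) begins 51 mm behind the grasp point.
Start: joints at [-1.134, 0.321, -0.07, 1.45, 0.023, 1.371, -0.057], TCP at [0.267, 0.593, 0.223] pointing down, gripper open.
Joint ranges: [-2.86, 2.86], [-0.3, 2.09], [-1.38, 1.24], [0.06, 2.45], [-1.56, 4.7], [0.09, 2.05], [-2.69, 2.69]. Speed limits (rad/s): [2.57, 2.57, 3.14, 3.14, 3.14, 3.14, 3.14].

### API

Orientations are given as a unit quaternion [x, y, z, w].
In Python, from workcell import env gives the robot as it stands.
- The arm moves only by the tool drive_tool, never from a script. Its argument "plan" is a list of rows, each a list of 3 entries, a list of its own where there are three numbers: the opening, from 0 (shut) to 1 (fully open), then the shift along the tool's x, y, z in mm, then the turn about the tool's y in rad. In form: [[fingers, [dx, dy, dz], roll], ...]. A call has exactly 5 rows; each row shifts and turns the commanded pose from where the row before left it, along the tool's axes as they then stand; what a row does not reach is not made up. A row lasts 1/10 s, in which the tool goes at most 50 mm and 8.59 degrees, less where a joint would pass 70% of its speed; a pose out of reach is approached as far as the arm can. A call with a gripper value outside its range is refused whole. The fingers move at their own pace and stop on an object; the grip force is fixed at half the most. Time passes only in rows, so rows that do not move let the fingers close, or fill a call up. It gives the time, the measured TCP pose, the force and the opening at its end, in the units of the state.
- env.read_state(): the state, without advancing time (a new reading comes with each control period).
- env.snapshot(name): name is "scene" or "side" or "wrist"; returns a dict with "image" (480x640x3 uint8, blue, green, red), "fovy" (degrees; the focal length in pixels is half the picture's height over the tangent of half this angle, whatever the lens; pixels are square), "cx", "cy" (the principal point, pixels), "T" (4x4, takes a point from camera to world coordinates); the wrist camera has in their place "tool_from_camera" (4x4, takes a point from camera to tool coordinates, whose origin is the TCP and whose axes are the tool frame's). Camera axes: x right, y up, looking along -z (the intrinsics and any distortion apply to the point x, -y, -z); pixel columns grow to the right and rows downward; lengths in m; the calibration is good to about 2 mm. A picture is of the moment at which its call begins: read the wrist's pose just before it. There is no depth.
- env.job_done(): hands the job in, once; it reports no verdict.
The state is a dict: "clock": time; "qpos": joint angles; "qvel": joint speeds; "effort": joint torques, N m; "tcp_pos": TCP position; "tool_rot": TCP orientation; "wrist_force": force on the tool from outside, world axes, zero at the start; "moment": the same for the moment, N m; "opening": finger opening in m.
Only numpy, scipy, OpenCV 4.12 (cv2) and the standard library are available. Lean on these libraries where they do the work, as an engineer would, in place of code of your own. Each camera call takes 0.05 s, during which the arm holds its last target.

### The job

The microscope session is over: put the eyepiece, the objective lens, the filter block and the T-shaped filter slider each back into the foam nest whose pocket matches its outline, seated fully down on the pocket's floor, and let go of them. Keep the eyepiece and the objective lens upright throughout, and do not knock or shift the beaker and the well plate.

Things in the scene. Friction and masses are not known exactly. Their poses are not given: they have to be found in the camera images.
- eyepiece: Microscope eyepiece, loose, standing upright: black round body, 50 mm tall. Lower barrel diameter 36 (z 0 to 24 mm, a steel band round it), upper housing diameter 44 (z 26 to 46 mm, the place to grip), glass lens on top. About 0.12 kg. Origin: centre of its underside; z up along its axis. Can turn any way about z. Stays upright.
- objective: Objective lens, loose, standing upright: slim white cylinder, diameter 22, straight up to 44 mm, then tapering to a small glass tip at 52 mm; brass band at the foot, black band half way up. About 0.11 kg. Origin: centre of its underside; z up along its axis. Can turn any way about z. Stays upright.
- filter_block: Filter block, loose: black box 44 (x) x 28 (y) x 48 (z) mm with a round glass window on each x end and an aluminium strip along x on top. About 0.09 kg. Origin: centre of its underside, z up. Grip it across y near the top. Either way round will do.
- slider: Filter slider, loose, lying flat: T-like aluminium plate 12 mm thick. Main plate 50 (x) x 34 (y) mm centred on the origin (x -25 to 25), a narrow tongue 14 mm wide continuing from it to x = +45 mm; a black upright grip rib 30 (x) x 12 (y) mm stands on the main plate over the origin, from z 12 to 46 mm (grip it across y, high on the rib). About 0.10 kg. Origin: centre of the underside of the main plate; x along the tongue, z up.
- eyepiece_nest: Foam nest of the eyepiece, fixed to the bench; block 100 (x) x 80 (y) mm and 22 mm high, charcoal foam, pocket 14 mm deep with a pale flat floor 8 mm above the bench. Origin: under the centre of the pocket, at bench height; z up. The pocket is a round hole of diameter 42 mm (the bigger of the two round ones).
- objective_nest: Foam nest of the objective lens, fixed to the bench; block 100 (x) x 80 (y) mm and 22 mm high, charcoal foam, pocket 14 mm deep with a pale flat floor 8 mm above the bench. Origin: under the centre of the pocket, at bench height; z up. The pocket is a round hole of diameter 28 mm (the smaller of the two round ones).
- filter_nest: Foam nest of the filter block, fixed to the bench; block 100 (x) x 80 (y) mm and 22 mm high, charcoal foam, pocket 14 mm deep with a pale flat floor 8 mm above the bench. Origin: under the centre of the pocket, at bench height; z up. The pocket is a rectangle 50 (x) x 34 (y) mm.
- slider_nest: Foam nest of the filter slider, fixed to the bench; block 106 (x -43 to 63) x 80 (y) mm and 22 mm high, charcoal foam, pocket 14 mm deep with a pale flat floor 8 mm above the bench. Origin: under the centre of the pocket's main part, at bench height; z up. The pocket is the slider's outline plus 3 mm all round: 56 (x) x 40 (y) mm, then a 20 mm wide channel to x = +48. It fits only with both x axes the same way.
- beaker: Empty glass beaker, loose, 90 mm tall, 70 mm across, at the left of the bench; to be left alone. Origin: centre of its underside.
- well_plate: White 12-well plate, loose, 85 (x) x 127 (y) x 18 mm, beyond the nests; to be left alone. (Unlisted amber vials with grey caps, 30 mm tall, stand between the nests.) Origin: centre of its underside.
There are look-alikes about, which are no part of the job. What is meant by the objective is not red, and is the smaller of those in its own colour.

How it is judged:
At the end, for the whole second after the job is handed in: Each accessory is in its own nest: origin within 8 mm horizontally of the nest's, underside at most 11.5 mm above the nest's bottom (floor at 8), tilt under 0.12 rad; filter block (either way round) and slider within 0.25 rad of their nests; released, at rest (horizontal distance between eyepiece and eyepiece_nest below 0.008 m and z of eyepiece in the frame of eyepiece_nest below 0.0115 m and angle between each of eyepiece, objective, filter_block, slider's own z axis and vertical below 0.12 rad and linear speed of each of eyepiece, objective, filter_block, slider below 0.02 m/s and horizontal distance between objective and objective_nest below 0.008 m and z of objective in the frame of objective_nest below 0.0115 m and horizontal distance between filter_block and filter_nest below 0.008 m and z of filter_block in the frame of filter_nest below 0.0115 m and angle between the x axis of filter_block and the x axis of filter_nest, either way round below 0.25 rad and horizontal distance between slider and slider_nest below 0.008 m and z of slider in the frame of slider_nest below 0.0115 m and angle between the x axis of slider and the x axis of slider_nest, either way round below 0.25 rad); the robot touches nothing.
It fails at once if the eyepiece is tipped by more than 40 degrees (angle between eyepiece's own z axis and vertical above 0.7 rad).
It fails at once if the objective lens is tipped by more than 40 degrees (angle between objective's own z axis and vertical above 0.7 rad).
It fails at once if the glass beaker is shifted by more than 25 mm (distance of beaker from where it was at the start of the episode above 0.025 m).
It fails at once if the well plate is shifted by more than 25 mm (distance of well_plate from where it was at the start of the episode above 0.025 m).
It also fails if it takes over 125 s, if anything falls off the work surface, if the arm or the gripper's body presses on something with over 40 N, if the wrist force passes 120 N, or if a joint passes its speed limit or range.

## Working session

There is one attempt and no reset: what is moved stays moved. The work goes in short steps, Python scripts to look and compute and a tool call to move; the robot and the scene stay as the last step left them, time stands still between calls to the robot, and variables do not carry over. Pictures are saved under pics/ and viewed, and the job is handed in when it is done.

Besides the shell and the picture viewer there is one more tool, called after ">>>" as a command line: name --argument value ..., lists and objects as JSON in quotes. drive_tool: Moves the arm, as the interface text tells. Its arguments: {"type":"object","properties":{"plan":{"type":"array","items":{"type":"array"}}},"required":["plan"]}

```bash
ls; mkdir -p pics
python3 - <<'E'
from workcell import env
import cv2,pickle
s=env.read_state();print(s)
for n in ["scene","side","wrist"]:
    d=env.snapshot(n);cv2.imwrite(f"pics/{n}0.png",d["image"]);pickle.dump((s,d),open(f"pics/{n}0.pkl","wb"))
    print(n,{k:v for k,v in d.items() if k!="image"})
E
```

```text
pics
{'clock': 0.0, 'qpos': array([-1.13388913,  0.32182967, -0.07009006,  1.45169131,  0.0226113 ,
        1.37076603, -0.05689448]), 'qvel': array([ 4.37823063e-05, -7.77458756e-04,  8.29628740e-04,  9.19459011e-04,
       -1.11525135e-04, -6.32823373e-04,  1.26892508e-03]), 'effort': array([ 8.22711245e-04, -4.91286671e+01, -4.03750464e-01, -3.12522984e+01,
       -6.41619391e-02,  4.36263671e-02,  1.68750671e-04]), 'tcp_pos': array([0.2665292 , 0.59223809, 0.22144903]), 'tool_rot': array([ 0.59417353,  0.38342046, -0.38451008, -0.59337894]), 'wrist_force': array([ 0.82681107, -0.33256855, -0.50414612]), 'moment': array([ 0.03075564, -0.01714229,  0.06295042]), 'opening': 0.087131859013079}
scene {'fovy': 54.33462405245338, 'cx': 317.9634825977797, 'cy': 237.97327386276925, 'T': array([[ 0.42756393, -0.52205744,  0.73800075,  1.37417716],
       [ 0.90368704,  0.22587654, -0.36377125, -0.28843266],
       [ 0.02321243,  0.82245718,  0.56835321,  0.61495557],
       [ 0.        ,  0.        ,  0.        ,  1.        ]])}
side {'fovy': 44.01425631936203, 'cx': 322.9197767747459, 'cy': 240.83866322679376, 'T': array([[ 0.72935418,  0.47571865, -0.49166477,  0.00483843],
       [-0.68413136,  0.50442536, -0.52680104, -0.53490519],
       [-0.0026009 ,  0.72058783,  0.6933588 ,  0.91084185],
       [ 0.        ,  0.        ,  0.        ,  1.        ]])}
wrist {'fovy': 61.629892421620205, 'cx': 322.9945547665979, 'cy': 238.35837370299043, 'tool_from_camera': array([[ 9.99999811e-01,  4.04307069e-04,  4.63992828e-04,
        -4.03884157e-04],
       [ 3.23531295e-04,  2.95989421e-01, -9.55191163e-01,
        -1.62643789e-01],
       [-5.23527508e-04,  9.55191132e-01,  2.95989234e-01,
         8.18983049e-02],
       [ 0.00000000e+00,  0.00000000e+00,  0.00000000e+00,
         1.00000000e+00]])}
```

View pics/scene0.png

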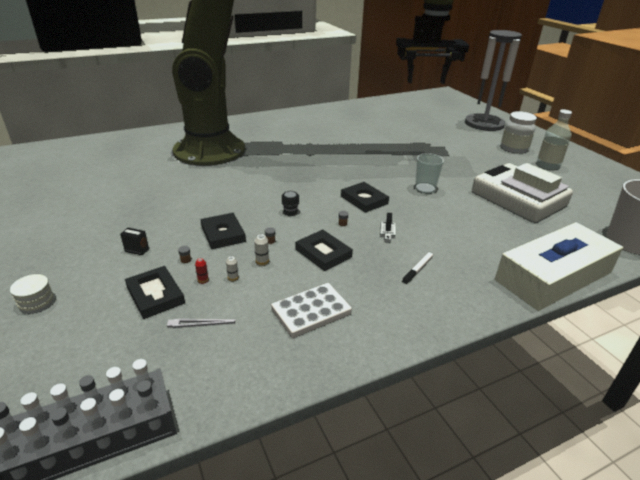

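View pics/side0.png

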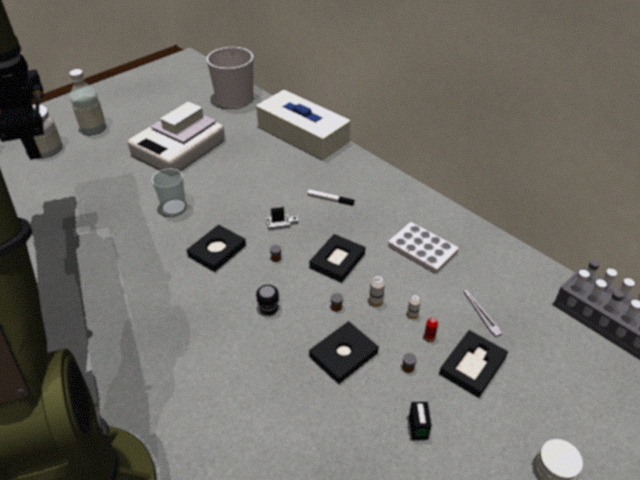

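View pics/wrist0.png

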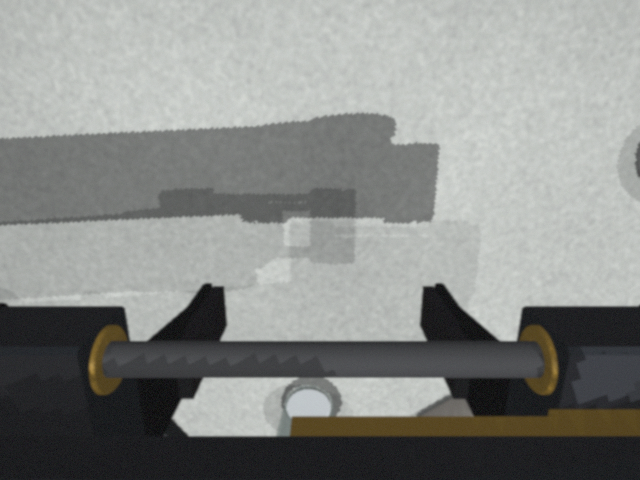

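The scene shows the following (scene-view pixels):
- Eyepiece at (290,203), filter block at (134,240), slider at (388,228).
- Round nests at (365,196) and (223,230), the filter nest at (323,249), the slider nest at (155,291).
- Three candidates for the objective: a tall white one at (261,250), a small white one at (232,268) and a red one at (202,271). The small white one fits the description, since it is not red and is the smaller of the white pair.

I'll confirm that in an enlarged crop.

```bash
cat > h.py <<'E'
import numpy as np,pickle,cv2
from scipy.spatial.transform import Rotation as R
def load(n):return pickle.load(open(f"pics/{n}.pkl","rb"))
def camT(s,d):
    if "T" in d:return d["T"]
    M=np.eye(4);M[:3,:3]=R.from_quat(s["tool_rot"]).as_matrix();M[:3,3]=s["tcp_pos"]
    return M@d["tool_from_camera"]
def ray(s,d,uv):
    T=camT(s,d);f=240/np.tan(np.radians(d["fovy"])/2)
    v=np.array([(uv[0]-d["cx"])/f,-(uv[1]-d["cy"])/f,-1.])
    return T[:3,3],T[:3,:3]@v
def onz(s,d,uv,z):
    o,v=ray(s,d,uv);return (o+v*(z-o[2])/v[2])[:3]
def proj(s,d,p):
    T=camT(s,d);f=240/np.tan(np.radians(d["fovy"])/2)
    c=T[:3,:3].T@(np.asarray(p)-T[:3,3]);return d["cx"]+f*c[0]/-c[2], d["cy"]+f*c[1]/c[2]
def tri(*a):
    A=np.zeros((3,3));b=np.zeros(3)
    for s,d,uv in a:
        o,v=ray(s,d,uv);v=v/np.linalg.norm(v);P=np.eye(3)-np.outer(v,v);A+=P;b+=P@o
    return np.linalg.solve(A,b)
def snap(n,name):
    from workcell import env
    s=env.read_state();d=env.snapshot(n)
    cv2.imwrite(f"pics/{name}.png",d["image"]);pickle.dump((s,d),open(f"pics/{name}.pkl","wb"));return s,d
E
python3 - <<'E'
from h import *
a=load("scene0");b=load("side0")
A=a[1]["image"];B=b[1]["image"]
c=cv2.resize(A[180:310,110:310],None,fx=4,fy=4,interpolation=cv2.INTER_CUBIC)
cv2.imwrite("pics/c1.png",c)
c=cv2.resize(B[260:450,300:520],None,fx=3,fy=3,interpolation=cv2.INTER_CUBIC)
cv2.imwrite("pics/c2.png",c)
P=dict(eye_nest=((365,196),(217,246)),obj_nest=((223,230),(344,351)),fil_nest=((323,249),(338,258)),
 eye=((290,203),(267,298)),filter=((134,240),(420,420)),slider=((388,228),(283,221)),small=((232,268),(414,307)),big=((261,250),(377,290)),red=((202,271),(431,329)),beaker=((428,172),(170,192)),plate=((312,307),(423,247)))
for k,(u,v) in P.items():
    p=tri((*a,u),(*b,v));print(k,p.round(3),np.round(proj(*a,p),0),np.hypot(p[0],p[1]).round(3))
print(R.from_quat(a[0]["tool_rot"]).as_matrix().round(3))
E
```

```text
eye_nest [0.465 0.294 0.012] [365. 196.] 0.55
obj_nest [ 0.472 -0.089  0.01 ] [223. 230.] 0.481
fil_nest [0.632 0.09  0.01 ] [323. 249.] 0.638
eye [0.442 0.092 0.026] [291. 202.] 0.452
filter [ 0.458 -0.28   0.026] [134. 240.] 0.537
slider [0.622 0.262 0.012] [387. 229.] 0.675
small [ 0.635 -0.116  0.025] [232. 268.] 0.646
big [ 0.609 -0.043  0.032] [261. 250.] 0.611
red [ 0.619 -0.172  0.023] [202. 271.] 0.642
beaker [0.473 0.482 0.048] [428. 172.] 0.675
plate [ 0.79  -0.01   0.009] [311. 308.] 0.79
[[ 0.41  -0.001 -0.912]
 [ 0.912 -0.002  0.41 ]
 [-0.002 -1.    -0.   ]]
```

View pics/c1.png

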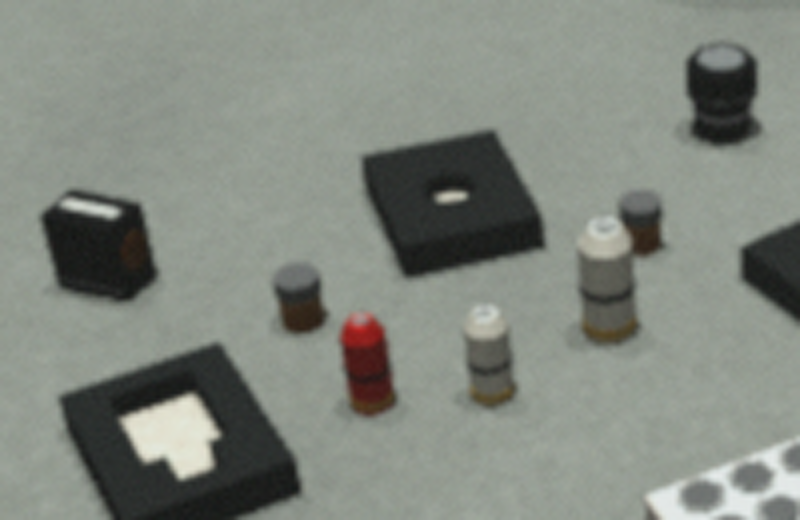

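View pics/c2.png

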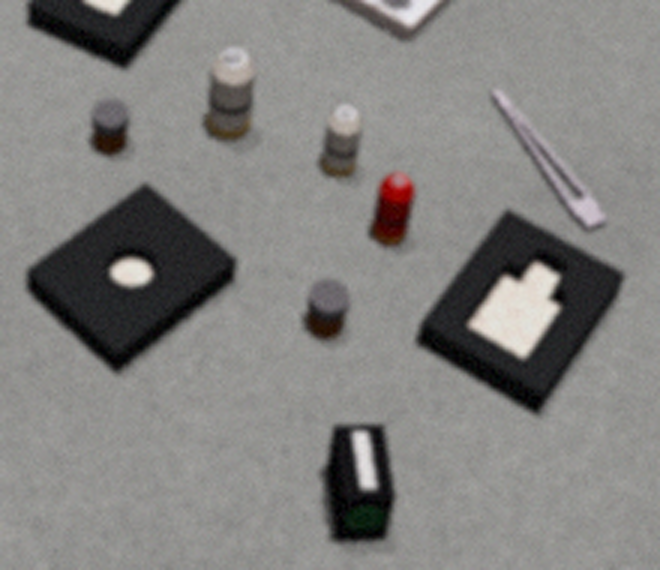

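The crop confirms that the small white lens at scene (232,268) is the objective: the other white one at (261,250) is clearly bigger, and the third is red. Next I'll fly to a wrist overview of the left-hand group.

>>> drive_tool --plan '[[1,[-23,-8,-41],0],[1,[-23,-8,-41],0],[1,[-23,-8,-41],0],[1,[-23,-8,-41],0],[1,[-23,-8,-41],0]]'

```text
clock: 0.65
tcp_pos: [0.4073, 0.402, 0.2627]
tool_rot: [-0.594, -0.384, 0.384, 0.594]
wrist_force: [1.0, 0.6, -0.9]
opening: 0.0875
```

>>> drive_tool --plan '[[1,[-23,-8,-41],0],[1,[-23,-8,-41],0],[1,[-23,-8,-41],0],[1,[-23,-8,-41],0],[1,[-23,-8,-41],0]]'

```text
clock: 1.15
tcp_pos: [0.547, 0.2131, 0.3028]
tool_rot: [-0.594, -0.384, 0.384, 0.594]
wrist_force: [1.0, 1.1, -0.9]
opening: 0.0872
```

>>> drive_tool --plan '[[1,[-20,0,-38],0],[1,[0,0,0],0],[1,[0,0,0],0],[1,[0,0,0],0],[1,[0,0,0],0]]'

```text
clock: 1.65
tcp_pos: [0.5718, 0.1829, 0.3023]
tool_rot: [-0.593, -0.385, 0.385, 0.593]
wrist_force: [0.2, 0.5, -0.3]
opening: 0.087
```

Run:
```python
from h import *
s,d=snap("wrist","w1");print(s["tcp_pos"],R.from_quat(s["tool_rot"]).as_matrix().round(3),s["clock"])
```

```text
[0.57177665 0.18285296 0.3023357 ] [[ 0.407 -0.001 -0.913]
 [ 0.913  0.001  0.407]
 [ 0.    -1.     0.001]] 1.65
```

View pics/w1.png

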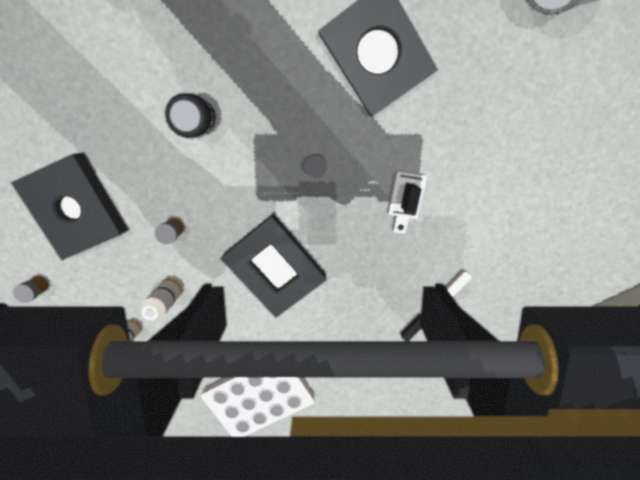

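The wrist view shows the eyepiece at (189,115), the big round nest at (378,51), the slider at (407,195), the filter nest at (273,266) and the small round nest at (69,208). Now the right-hand group.

>>> drive_tool --plan '[[1,[-42,0,-19],0],[1,[-42,0,-19],0],[1,[-42,0,-19],0],[1,[-42,0,-19],0],[1,[-42,0,-19],0]]'

```text
clock: 2.2
tcp_pos: [0.5729, -0.0501, 0.3029]
tool_rot: [-0.593, -0.385, 0.384, 0.593]
wrist_force: [1.3, 0.5, -0.3]
opening: 0.0866
```

>>> drive_tool --plan '[[1,[-42,0,-19],0],[1,[-42,0,-19],0],[1,[-42,0,-10],0],[1,[0,0,0],0],[1,[0,0,0],0]]'

```text
clock: 2.7
tcp_pos: [0.565, -0.1844, 0.3027]
tool_rot: [-0.594, -0.384, 0.383, 0.594]
wrist_force: [0.5, 0.3, -0.2]
opening: 0.0866
```

Run:
```python
from h import *
s,d=snap("wrist","w2");print(s["tcp_pos"],R.from_quat(s["tool_rot"]).as_matrix().round(3),s["clock"])
```

```text
[ 0.56504661 -0.18438266  0.30268117] [[ 0.412  0.    -0.911]
 [ 0.911  0.001  0.412]
 [ 0.001 -1.    -0.   ]] 2.7
```

View pics/w2.png

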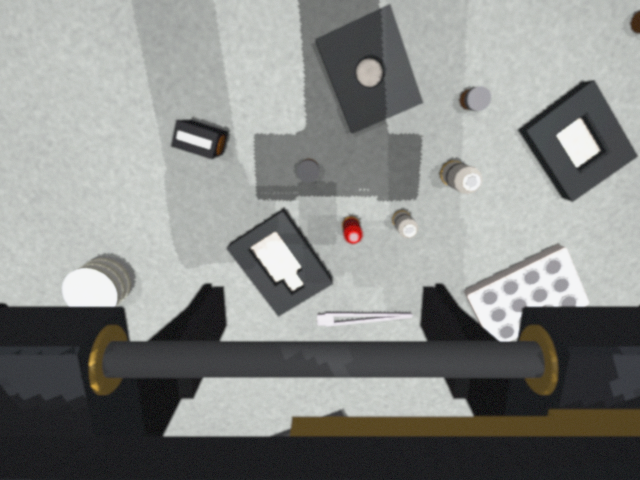

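```bash
cat > nest.py <<'E'
from h import *
from scipy.optimize import least_squares
def rect(a,b,c,d):return np.array([[a,c],[b,c],[b,d],[a,d]])
ang=np.linspace(0,2*np.pi,72,endpoint=False)
circ=lambda r:np.c_[np.cos(ang),np.sin(ang)]*r
SH=dict(eye=circ(21),obj=circ(14),fil=rect(-25,25,-17,17),
 sli=np.array([[-28,-20],[28,-20],[28,-10],[48,-10],[48,10],[28,10],[28,20],[-28,20]]))
def contour(im,uv,r):
    u,v=map(int,uv);y0=max(0,v-r);x0=max(0,u-r)
    g=cv2.cvtColor(im,cv2.COLOR_BGR2GRAY)[y0:v+r,x0:u+r]
    g4=cv2.resize(g,None,fx=4,fy=4,interpolation=cv2.INTER_CUBIC)
    t,m=cv2.threshold(g4,0,255,cv2.THRESH_OTSU)
    n,l,st,ce=cv2.connectedComponentsWithStats(m)
    k=l[(v-y0)*4,(u-x0)*4]
    mm=(l==k).astype(np.uint8)
    c=max(cv2.findContours(mm,cv2.RETR_EXTERNAL,cv2.CHAIN_APPROX_NONE)[0],key=len)[:,0].astype(float)
    return (c+.5)/4-.5+[x0,y0],t,k
def fit(kind,views,x0,yaw0=0):
    P=[]
    for v,uv,r in views:
        c,t,k=contour(v[1]["image"],uv,r)
        if k==0:print("bad seed",uv)
        for q in c[::3]:P.append((onz(*v,q,.008)[:2]*1e3,onz(*v,q,.022)[:2]*1e3))
    P=np.array(P);poly=(SH[kind]*100).astype(np.float32)
    def res(p):
        c,s=np.cos(p[2]),np.sin(p[2]);Q=(P-p[:2])@np.array([[c,-s],[s,c]])
        return [min(cv2.pointPolygonTest(poly,(float(a[0]*100),float(a[1]*100)),True) for a in q)/100 for q in Q]
    f=(lambda p:res(np.r_[p,0])) if kind in("eye","obj") else res
    p0=[x0[0]*1e3,x0[1]*1e3]+([] if kind in("eye","obj") else [yaw0])
    o=least_squares(f,p0,loss="soft_l1",diff_step=1e-3 if len(p0)<3 else [1e-3,1e-3,1e-2],x_scale=[1,1] if len(p0)<3 else [1,1,.03])
    return o.x,np.sqrt(np.mean(o.fun**2)),len(P)
E
cat > m1.py <<'E'
from nest import *
a=load("scene0");b=load("side0");w1=load("w1");w2=load("w2")
V=dict(eye=[(a,(364,195),11),(b,(217,246),13),(w1,(378,51),26)],
 obj=[(a,(223,229),7),(b,(344,351),10),(w1,(69,208),18),(w2,(369,72),20)],
 fil=[(a,(323,249),13),(b,(338,258),13),(w1,(273,266),26),(w2,(577,142),26)],
 sli=[(a,(153,290),18),(b,(471,364),19),(w2,(275,262),30)])
def yaw(v,u1,u2):
    d=(onz(*v,u2,.008)-onz(*v,u1,.008));return np.arctan2(d[1],d[0])
Y=dict(sli=yaw(w2,(270,250),(292,284)),fil=yaw(w1,(258,253),(285,281)),eye=0,obj=0)
X0={}
for k,vs in V.items():
    for j in range(len(vs)):
        p,r,n=fit(k,[vs[j]],onz(*vs[j][0],vs[j][1],.01)[:2],Y[k]);print(k,j,p.round(2),"rms",round(r,2),n)
E
python3 m1.py
```

```text
eye 0 [464.28 291.1 ] rms 2.58 37
eye 1 [460.84 291.27] rms 1.69 56
eye 2 [463.63 291.64] rms 0.18 157
obj 0 [473.32 -90.67] rms 2.61 24
obj 1 [470.04 -90.17] rms 1.14 46
obj 2 [472.07 -89.61] rms 0.95 78
obj 3 [472.55 -90.67] rms 0.49 99
fil 0 [6.3443e+02 8.9560e+01 2.3000e-01] rms 1.49 50
fil 1 [6.2998e+02 9.0590e+01 2.9000e-01] rms 1.49 62
fil 2 [6.3227e+02 9.0980e+01 2.6000e-01] rms 0.82 133
fil 3 [6.3261e+02 9.0220e+01 2.7000e-01] rms 0.87 151
sli 0 [ 6.1621e+02 -2.7047e+02  1.4000e-01] rms 0.5 88
sli 1 [ 6.1395e+02 -2.6881e+02  1.6000e-01] rms 0.5 113
sli 2 [ 6.1556e+02 -2.6925e+02  1.5000e-01] rms 0.46 194
```

Run:
```python
from h import *
w1=load("w1");w2=load("w2")
def crop(v,u,r,name,f):
    c=v[1]["image"][max(0,u[1]-r):u[1]+r,max(0,u[0]-r):u[0]+r];return cv2.resize(c,(300,300),interpolation=cv2.INTER_CUBIC)
cv2.imwrite("pics/c3.png",np.vstack([np.hstack([crop(w1,(189,115),30,0,0),crop(w1,(407,200),38,0,0)]),np.hstack([crop(w2,(198,138),35,0,0),crop(w2,(406,224),20,0,0)])]))
```

```text
(no output)
```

View pics/c3.png

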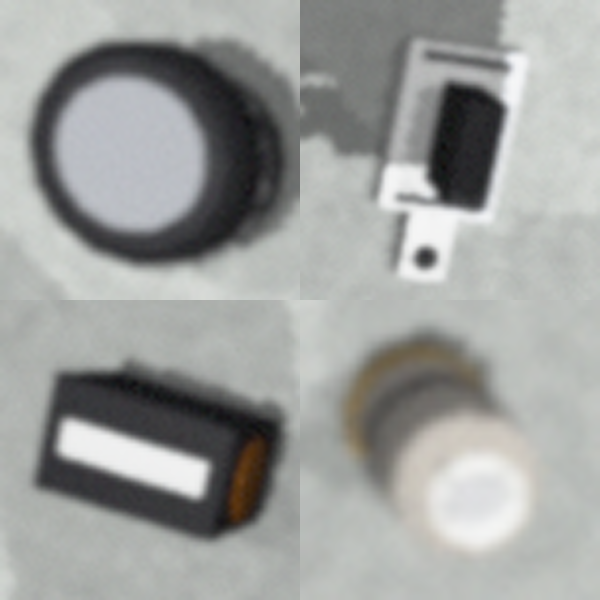

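Run:
```python
from nest import *
w1=load("w1");w2=load("w2")
# lens: 
c,t,k=contour(w1[1]["image"],(184,116),17)
e=cv2.fitEllipse(c.astype(np.float32));print("lens",e,k,onz(*w1,e[0],.05))
c,t,k=contour(w2[1]["image"],(193,140),16)
r=cv2.minAreaRect(c.astype(np.float32));print("strip",r,k,onz(*w2,r[0],.048))
b=cv2.boxPoints(r);P=np.array([onz(*w2,q,.048) for q in b])
for i in range(4):
    d=P[(i+1)%4]-P[i];print(" edge",np.linalg.norm(d[:2]).round(4),np.arctan2(d[1],d[0]).round(3))
# slider plate corners z=12
f=76/300;o=np.array([369,162])
q=[np.array(x)*f+o-.4 for x in [(112,40),(225,50),(195,215),(80,205)]]
P=np.array([onz(*w1,x,.012)for x in q]);print("plate",P.mean(0),[np.linalg.norm(P[i]-P[i-1]).round(4) for i in range(4)])
d=(P[2]+P[3]-P[0]-P[1]);print("yaw",np.arctan2(d[1],d[0]))
tq=[np.array(x)*f+o-.4 for x in [(97,275),(145,280)]];T=np.mean([onz(*w1,x,.012)for x in tq],0);d=T-P.mean(0);print("tongue end",T,np.linalg.norm(d),np.arctan2(d[1],d[0]))
# rib top: corners
tq=[np.array(x)*f+o-.4 for x in [(150,85),(178,82),(132,200),(160,207)]]
rq=[onz(*w1,x,.046) for x in tq];print("rib",np.round(rq,4),np.mean(rq,0))
# objective: tip glass
f=40/300;o=np.array([386,204])
for n,x in dict(tip=(178,195),).items(): print("obj tip",onz(*w2,np.array(x)*f+o-.4,.051))
print("obj shoulder",onz(*w2,np.array((165,183))*f+o-.4,.044))
```

```text
lens ((184.5953369140625, 115.30635833740234), (28.749530792236328, 31.932645797729492), 144.2052764892578) 2 [0.4422964  0.09059628 0.05      ]
strip ((192.7348175048828, 139.25364685058594), (35.61338806152344, 9.632843017578125), 17.463924407958984) 1 [ 0.45859708 -0.28087354  0.048     ]
 edge 0.0097 2.308
 edge 0.0348 0.842
 edge 0.0098 -0.81
 edge 0.035 -2.302
plate [0.61583732 0.26784873 0.012     ] [np.float64(0.0486), np.float64(0.0324), np.float64(0.0486), np.float64(0.034)]
yaw -0.5433119415796761
tongue end [0.65394458 0.24350377 0.012     ] 0.04521990687063715 -0.568499651445348
rib [[0.5956 0.2674 0.046 ]
 [0.5979 0.2744 0.046 ]
 [0.6229 0.2519 0.046 ]
 [0.6278 0.2582 0.046 ]] [0.6110589  0.26298382 0.046     ]
obj tip [ 0.63643941 -0.11562719  0.051     ]
obj shoulder [ 0.63643699 -0.116104    0.044     ]
```

The pocket fits agree to about 1–2 mm across the cameras. Now I'll turn the jaws to world x for the objective and lower.

>>> drive_tool --plan '[[1,[0,15,0],0.143],[1,[0,15,0],0.143],[1,[0,15,0],0.143],[1,[0,15,0],0.143],[1,[0,15,0],0.143]]'

```text
clock: 3.25
tcp_pos: [0.5661, -0.1808, 0.2269]
tool_rot: [-0.69, -0.152, 0.151, 0.691]
wrist_force: [0.1, 0.3, -0.2]
opening: 0.0869
```

>>> drive_tool --plan '[[1,[0,15,0],0.143],[1,[0,15,0],0.143],[1,[0,15,0],0.143],[1,[0,0,0],0],[1,[0,0,0],0]]'

```text
clock: 3.75
tcp_pos: [0.5658, -0.182, 0.1827]
tool_rot: [-0.707, -0.004, 0.004, 0.707]
wrist_force: [0.1, 0.4, -0.6]
opening: 0.0871
```

```bash
cat >> h.py <<'E'
def go(x,y,z=None,yaw=None):
    from workcell import env
    s=env.read_state();M=R.from_quat(s["tool_rot"]).as_matrix();t=s["tcp_pos"]
    d=np.array([x,y,t[2] if z is None else z])-t
    yw=np.arctan2(M[1,0],M[0,0])
    print("t",round(s["clock"],2),"tcp",(t*1e3).round(1),"yaw",yw.round(3),"tilt",np.round(M[2],3),"tool delta mm",(M.T@d*1e3).round(1),"roll",None if yaw is None else round(yw-yaw,3),"F",s["wrist_force"].round(1),"open",round(s["opening"]*1e3,1))
E
python3 -c "
from h import *
go(.6364,-.1159,.15,0)"
```

```text
t 3.75 tcp [ 565.8 -182.   182.7] yaw 0.011 tilt [-0.    -1.     0.001] tool delta mm [71.3 32.7 65.4] roll 0.011 F [ 0.1  0.4 -0.6] open 87.1
```

>>> drive_tool --plan '[[1,[24,11,22],0.011],[1,[24,11,22],0],[1,[23,11,21],0],[1,[0,0,0],0],[1,[0,0,0],0]]'

```text
clock: 4.25
tcp_pos: [0.6371, -0.118, 0.1499]
tool_rot: [0.707, -0.001, 0.001, -0.707]
wrist_force: [0.5, -0.2, -0.5]
opening: 0.087
```

Run:
```python
from h import *
s,d=snap("wrist","w3")
go(.6364,-.1159,.018,0)
```

```text
t 4.3 tcp [ 636.7 -119.7  150.4] yaw -0.005 tilt [ 0.001 -1.    -0.001] tool delta mm [ -0.4 132.4   3.9] roll -0.005 F [ 0.5 -0.4  0.5] open 86.7
```

View pics/w3.png

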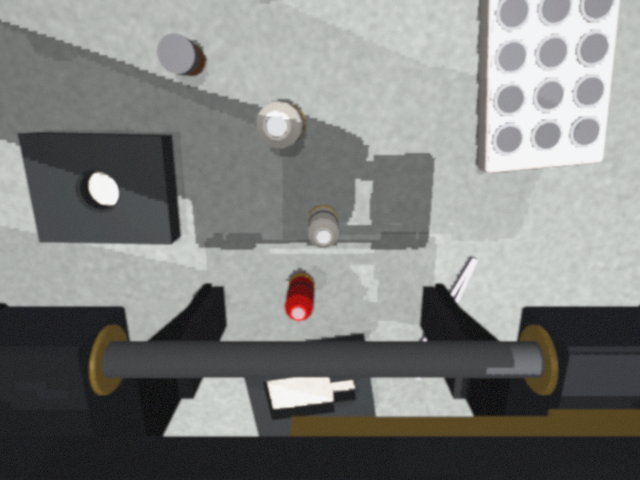

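The small white objective sits at (323,237), between the jaws, with the red one at (299,312) outside the finger tracks.

Run:
```python
from nest import *
w=load("w3");print(onz(*w,(323.3,237),.051))
print(proj(*w,(.6364,-.1159,.051)))
p=fit("obj",[(w,(103,189),22)],(.472,-.09));print(p)
```

```text
[ 0.63688131 -0.11686542  0.051     ]
(np.float64(322.5878620834741), np.float64(235.64294067278882))
(array([472.61378283, -90.08415761]), np.float64(0.6716976008396486), 122)
```

>>> drive_tool --plan '[[1,[0,30,2],0],[1,[0,30,0],0],[1,[0,30,0],0],[1,[0,30,0],0],[1,[0,12,0],0]]'

```text
clock: 4.8
tcp_pos: [0.6344, -0.1184, 0.0158]
tool_rot: [-0.707, 0.004, -0.002, 0.707]
wrist_force: [-0.3, 0.7, -0.6]
opening: 0.087
```

>>> drive_tool --plan '[[0.2,[0,0,0],0],[0,[0,0,0],0],[0,[0,0,0],0],[0,[0,0,0],0],[0,[0,0,0],0]]'

```text
clock: 5.3
tcp_pos: [0.6372, -0.1174, 0.0187]
tool_rot: [-0.707, 0.002, -0.003, 0.707]
wrist_force: [-0.3, -0.6, -0.1]
opening: 0.055
```

Run:
```python
from h import *
s,d=snap("wrist","w4")
go(.6364,-.1164,.018,0)
```

```text
t 5.35 tcp [ 637.  -117.3   18.4] yaw -0.007 tilt [ 0.001 -1.     0.   ] tool delta mm [-0.6  0.4  0.9] roll -0.007 F [ 0.2  0.9 -0.9] open 51.1
```

View pics/w4.png

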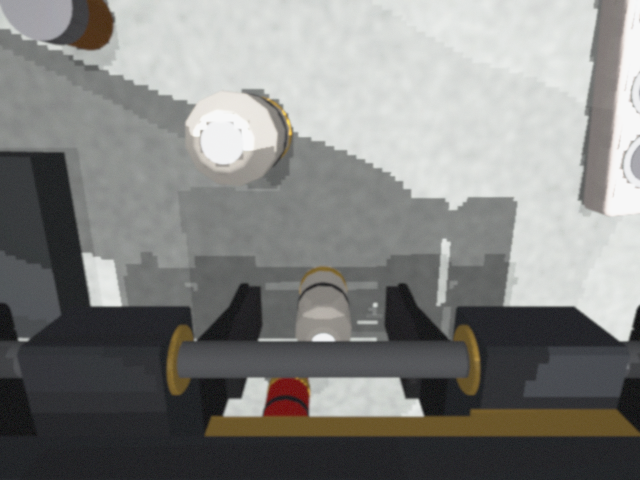

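The fingers close slowly, at about 65 mm/s, and the objective is centred at (323,310). I'll keep closing, then lift.

>>> drive_tool --plan '[[0,[0,0,0],0],[0,[0,0,0],0],[0,[0,0,0],0],[0,[0,0,0],0],[0,[0,0,0],0]]'

```text
clock: 5.85
tcp_pos: [0.6366, -0.1174, 0.0175]
tool_rot: [0.707, -0.002, 0.003, -0.707]
wrist_force: [0.1, 0.2, -1.5]
opening: 0.0212
```

>>> drive_tool --plan '[[0,[0,0,0],0],[0,[0,0,0],0],[0,[0,-10,0],0],[0,[0,-20,0],0],[0,[0,-30,0],0]]'

```text
clock: 6.35
tcp_pos: [0.6348, -0.117, 0.0768]
tool_rot: [-0.707, 0.004, -0.001, 0.707]
wrist_force: [1.0, 0.4, -1.4]
opening: 0.0208
```

Run:
```python
from h import *
s,d=snap("wrist","w5")
go(.4725,-.0902,.1,0)
```

```text
t 6.4 tcp [ 638.9 -118.1   83.6] yaw -0.007 tilt [ 0.006 -1.    -0.   ] tool delta mm [-166.5  -17.4   26.7] roll -0.007 F [ 2.7 -1.4  2.6] open 21.2
```

View pics/w5.png

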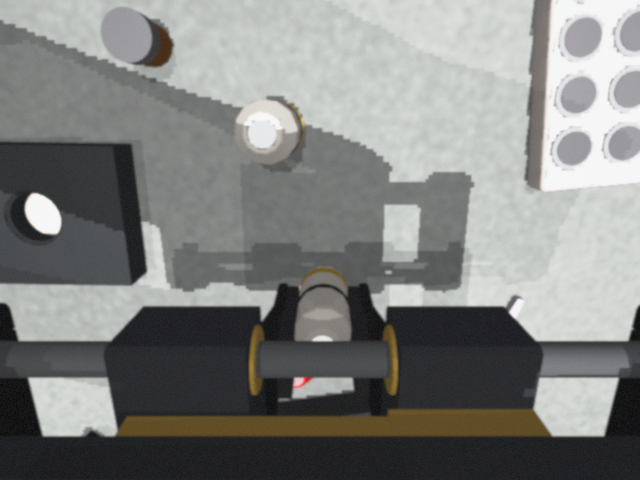

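>>> drive_tool --plan '[[0,[-42,0,7],0],[0,[-42,0,7],0],[0,[-42,0,7],0],[0,[-40,0,5],0],[0,[0,0,0],0]]'

```text
clock: 6.9
tcp_pos: [0.4642, -0.0892, 0.0763]
tool_rot: [-0.706, 0.005, -0.001, 0.709]
wrist_force: [-0.2, 0.3, -1.1]
opening: 0.0207
```

>>> drive_tool --plan '[[0,[0,0,0],0],[0,[0,0,0],0],[0,[0,0,0],0],[0,[0,0,0],0],[0,[0,0,0],0]]'

```text
clock: 7.4
tcp_pos: [0.4711, -0.0905, 0.0775]
tool_rot: [0.707, -0.003, 0.002, -0.707]
wrist_force: [0.2, 0.1, -1.2]
opening: 0.0211
```

Run:
```python
from h import *
s,d=snap("wrist","w6")
go(.4725,-.091,.03,0)
```

```text
t 7.45 tcp [471.  -90.4  77.4] yaw -0.007 tilt [-0.    -1.    -0.001] tool delta mm [ 1.6 47.4 -0.5] roll -0.007 F [ 0.  -0.5 -1.5] open 21.3
```

View pics/w6.png

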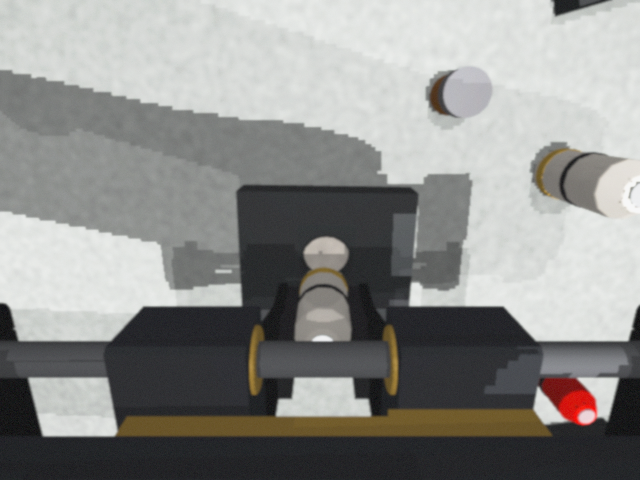

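>>> drive_tool --plan '[[0,[1.5,15,-0.5],0],[0,[0,15,0],0],[0,[0,12,0],0],[0,[0,7,0],0],[0,[0,0,0],0]]'

```text
clock: 7.95
tcp_pos: [0.4714, -0.0907, 0.0276]
tool_rot: [0.707, -0.003, 0.002, -0.707]
wrist_force: [-0.2, -0.3, -0.9]
opening: 0.021
```

>>> drive_tool --plan '[[0,[0,1,0],0],[0,[0,0,0],0],[0,[0,0,0],0],[0,[0,0,0],0],[0,[0,0,0],0]]'

```text
clock: 8.45
tcp_pos: [0.4724, -0.0906, 0.0278]
tool_rot: [-0.707, 0.002, -0.003, 0.707]
wrist_force: [0.1, 0.2, -2.1]
opening: 0.0209
```

Run:
```python
from h import *
s,d=snap("wrist","w7")
go(.4725,-.091,.026,0)
```

```text
t 8.5 tcp [472.3 -90.7  27.7] yaw -0.007 tilt [ 0. -1.  0.] tool delta mm [ 0.2  1.7 -0.3] roll -0.007 F [ 0.1 -0.1 -1.7] open 20.9
```

View pics/w7.png

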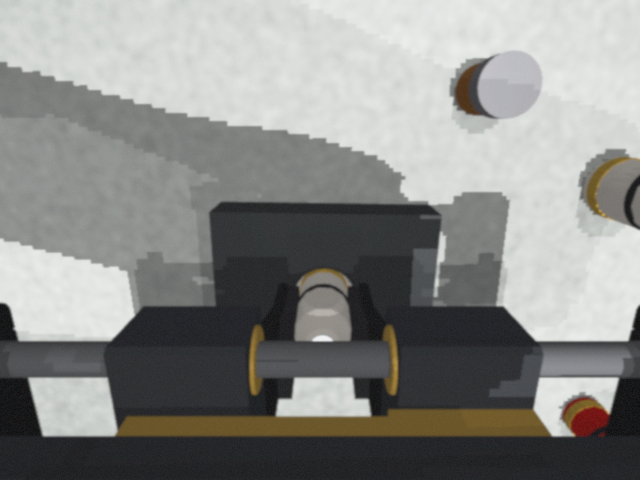

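Run:
```python
from h import *
cv2.imwrite("pics/c4.png",np.hstack([cv2.resize(load(n)[1]["image"][230:360,250:400],(390,338),interpolation=cv2.INTER_CUBIC) for n in("w6","w7")]))
```

```text
(no output)
```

View pics/c4.png

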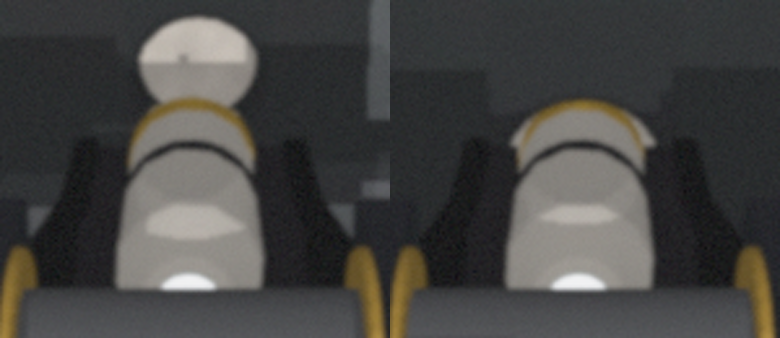

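The foot is inside the pocket, with pale floor showing evenly on both sides. I'll lower a touch, release and rise.

>>> drive_tool --plan '[[0,[0,1.5,0],0],[0,[0,0,0],0],[1,[0,0,0],0],[1,[0,0,0],0],[1,[0,0,0],0]]'

```text
clock: 9.0
tcp_pos: [0.4724, -0.0907, 0.0262]
tool_rot: [-0.707, 0.002, -0.003, 0.707]
wrist_force: [-0.1, 0.3, 0.1]
opening: 0.0374
```

>>> drive_tool --plan '[[1,[0,0,0],0],[1,[0,0,0],0],[1,[0,-20,0],0],[1,[0,-40,0],0],[1,[0,-40,0],0]]'

```text
clock: 9.5
tcp_pos: [0.4713, -0.0908, 0.1267]
tool_rot: [0.707, -0.003, 0.002, -0.707]
wrist_force: [1.8, -0.0, 0.1]
opening: 0.0767
```

>>> drive_tool --plan '[[1,[0,-30,0],0.145],[1,[0,0,0],0.145],[1,[0,0,0],0.145],[1,[0,0,0],0.145],[1,[0,0,0],0.145]]'

```text
clock: 10.0
tcp_pos: [0.4722, -0.0907, 0.1562]
tool_rot: [-0.659, 0.255, -0.255, 0.66]
wrist_force: [0.1, -0.0, -1.6]
opening: 0.0871
```

Run:
```python
from h import *
s,d=snap("wrist","w8")
go(.4586,-.2809,.15,-.731)
```

```text
t 10.05 tcp [472.2 -90.7 156.1] yaw -0.743 tilt [ 0. -1.  0.] tool delta mm [ 118.7    6.1 -149.2] roll -0.012 F [-0.7  0.3  0.9] open 86.8
```

View pics/w8.png

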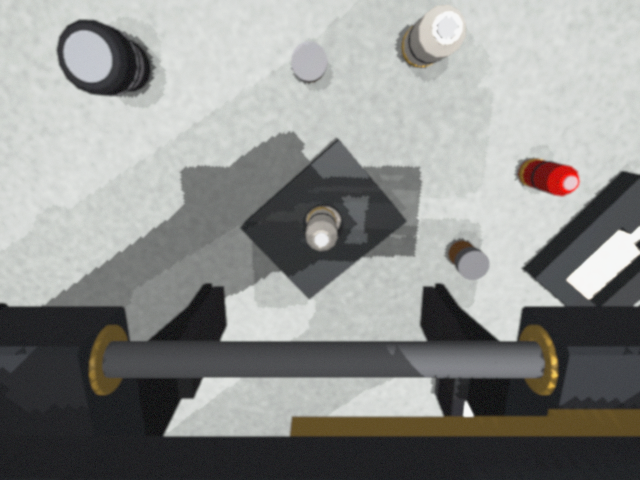

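The objective stands in its nest, with its tip at (321,237). Next is the filter block.

>>> drive_tool --plan '[[1,[30,0,-37],-0.012],[1,[30,0,-37],0],[1,[30,0,-37],0],[1,[29,0,-37],0],[1,[0,0,0],0]]'

```text
clock: 10.55
tcp_pos: [0.461, -0.2883, 0.1566]
tool_rot: [0.663, -0.251, 0.252, -0.659]
wrist_force: [-0.7, 0.2, 0.4]
opening: 0.0869
```

>>> drive_tool --plan '[[1,[0,0,0],0],[1,[0,0,0],0],[1,[0,0,0],0],[1,[0,0,0],0],[1,[0,0,0],0]]'

```text
clock: 11.05
tcp_pos: [0.4638, -0.2795, 0.1561]
tool_rot: [-0.662, 0.248, -0.249, 0.662]
wrist_force: [-0.9, 1.4, -0.1]
opening: 0.0869
```

Run:
```python
from nest import *
w8=load("w8");print("obj tip",onz(*w8,(320.7,237.5),.059))
w=snap("wrist","w9")
go(.4586,-.2809,.019,-.731);print(proj(*w,(.4586,-.2809,.048)))
```

```text
obj tip [ 0.47175943 -0.08868716  0.059     ]
t 11.1 tcp [ 463.8 -279.7  156.1] yaw -0.718 tilt [ 0.    -1.     0.001] tool delta mm [ -3.1 137.1  -4.4] roll 0.013 F [ 0.2 -0.3 -1.5] open 86.8
(np.float64(318.9572747773872), np.float64(240.77303373725093))
```

View pics/w9.png

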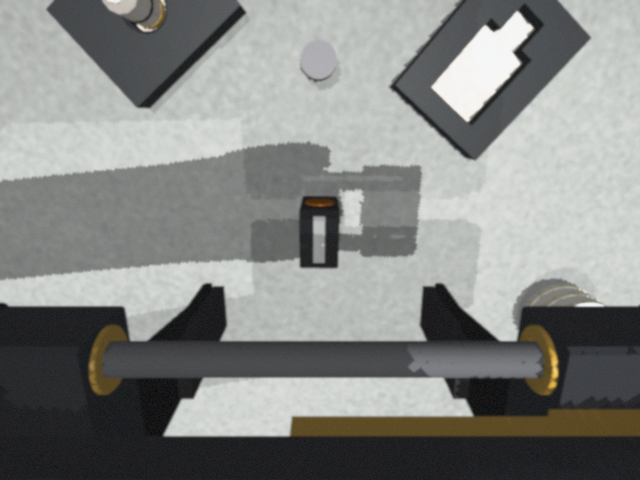

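The block lies square between the jaws, with its strip at (319,239). Descend and grip.

>>> drive_tool --plan '[[1,[-3,30,-4],0.01],[1,[0,30,0],0],[1,[0,30,0],0],[1,[0,30,0],0],[1,[0,16,0],0]]'

```text
clock: 11.6
tcp_pos: [0.4574, -0.2803, 0.0178]
tool_rot: [-0.661, 0.253, -0.251, 0.661]
wrist_force: [-0.5, -0.1, 0.9]
opening: 0.087
```

>>> drive_tool --plan '[[0.3,[0,0,0],0],[0,[0,0,0],0],[0,[0,0,0],0],[0,[0,0,0],0],[0,[0,0,0],0]]'

```text
clock: 12.1
tcp_pos: [0.4594, -0.2816, 0.0211]
tool_rot: [-0.66, 0.252, -0.253, 0.661]
wrist_force: [0.1, -0.5, 0.1]
opening: 0.0546
```

>>> drive_tool --plan '[[0,[0,0,0],0],[0,[0,0,0],0],[0,[0,0,0],0],[0,[0,0,0],0],[0,[0,0,0],0]]'

```text
clock: 12.6
tcp_pos: [0.4586, -0.2814, 0.0201]
tool_rot: [-0.66, 0.252, -0.252, 0.661]
wrist_force: [-1.1, -1.0, 1.2]
opening: 0.0279
```

Run:
```python
from nest import *
w=load("w9");print(onz(*w,(319,239),.048))
for n,u in(("w9",(475,80)),): print(fit("sli",[(load(n),u,52)],(.6155,-.2693),.15))
w=snap("wrist","w10")
go(.4586,-.2809,.019,-.731)
```

```text
[ 0.45948855 -0.27993569  0.048     ]
(array([ 6.15173593e+02, -2.69364144e+02,  1.44672949e-01]), np.float64(1.4817124383954778), 333)
t 12.65 tcp [ 458.6 -281.4   20.1] yaw -0.73 tilt [-0. -1.  0.] tool delta mm [-0.3  1.1  0.4] roll 0.001 F [0.1 0.4 1.2] open 27.9
```

View pics/w10.png

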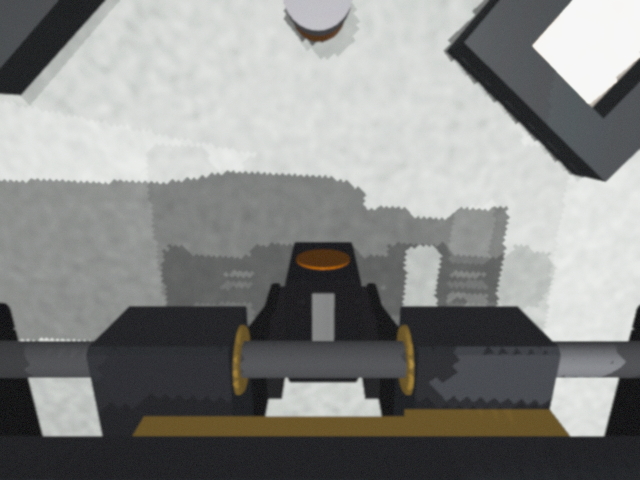

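The block is held at an opening of 27.9 mm. I'll lift it high and turn it for the filter nest (jaw yaw -1.309).

>>> drive_tool --plan '[[0,[0,-10,0],0],[0,[0,-30,0],0],[0,[0,-35,0],0],[0,[0,-35,0],0.14],[0,[0,0,0],0.14]]'

```text
clock: 13.15
tcp_pos: [0.4613, -0.2836, 0.1353]
tool_rot: [-0.617, 0.341, -0.347, 0.618]
wrist_force: [-0.2, -0.1, -1.0]
opening: 0.0276
```

>>> drive_tool --plan '[[0,[0,0,0],0.14],[0,[0,0,0],0.14],[0,[0,0,0],0.019],[0,[0,0,0],0],[0,[0,0,0],0]]'

```text
clock: 13.65
tcp_pos: [0.4585, -0.2814, 0.1301]
tool_rot: [-0.561, 0.43, -0.43, 0.562]
wrist_force: [0.1, -0.1, -1.8]
opening: 0.0281
```

```bash
python3 -c "
from h import *
go(.6313,.0903,.12,-1.309)"
```

```text
t 13.65 tcp [ 458.5 -281.4  130.1] yaw -1.307 tilt [-0. -1.  0.] tool delta mm [-313.7   10.2  263.8] roll 0.002 F [ 0.1 -0.1 -1.8] open 28.1
```

>>> drive_tool --plan '[[0,[-35,0,29],0],[0,[-35,0,29],0],[0,[-35,0,30],0],[0,[-35,0,29],0],[0,[-35,0,29],0]]'

```text
clock: 14.15
tcp_pos: [0.5549, -0.0729, 0.1302]
tool_rot: [-0.561, 0.43, -0.43, 0.562]
wrist_force: [0.6, -0.7, -0.3]
opening: 0.0277
```

>>> drive_tool --plan '[[0,[-35,0,29],0],[0,[-35,0,30],0],[0,[-35,0,30],0],[0,[-34,0,29],0],[0,[0,0,0],0]]'

```text
clock: 14.65
tcp_pos: [0.6336, 0.1001, 0.129]
tool_rot: [-0.563, 0.427, -0.426, 0.565]
wrist_force: [-0.2, 0.2, -1.4]
opening: 0.028
```

>>> drive_tool --plan '[[0,[0,15,0],0],[0,[0,15,0],0],[0,[0,15,0],0],[0,[0,0,0],0],[0,[0,0,0],0]]'

```text
clock: 15.15
tcp_pos: [0.6317, 0.0891, 0.0843]
tool_rot: [0.561, -0.431, 0.431, -0.56]
wrist_force: [0.2, 0.5, -1.0]
opening: 0.0275
```

Run:
```python
from h import *
w=snap("wrist","w11")
go(.6313,.0903,.028,-1.309)
```

```text
t 15.2 tcp [632.4  89.5  85.2] yaw -1.31 tilt [ 0. -1.  0.] tool delta mm [-1.1 57.2 -0.9] roll -0.001 F [ 1.5  0.  -0.1] open 27.8
```

View pics/w11.png

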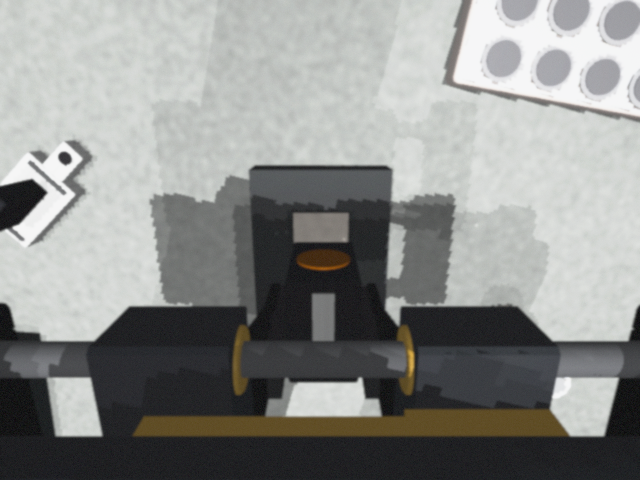

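The pocket at (321,227) is square under the block, so I'll lower.

>>> drive_tool --plan '[[0,[-1,18,-0.5],0],[0,[0,18,0],0],[0,[0,12,0],0],[0,[0,6,0],0],[0,[0,0,0],0]]'

```text
clock: 15.7
tcp_pos: [0.6313, 0.0909, 0.0307]
tool_rot: [0.561, -0.431, 0.43, -0.561]
wrist_force: [0.3, 0.7, -0.2]
opening: 0.0278
```

Run:
```python
from h import *
w=snap("wrist","w12")
go(.6313,.0903,.028,-1.309)
```

```text
t 15.75 tcp [631.9  90.9  31.4] yaw -1.309 tilt [ 0. -1.  0.] tool delta mm [ 0.5  3.4 -0.7] roll -0.0 F [-0.9 -0.3 -1.3] open 27.9
```

View pics/w12.png

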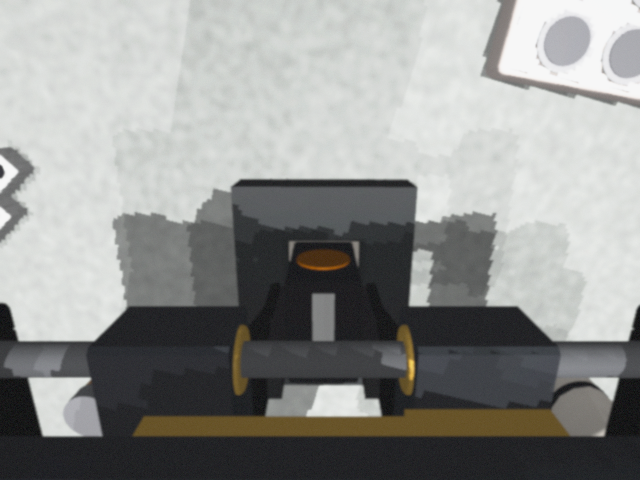

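The block is in the pocket with even margins (289–357 around 323). A few more millimetres down, then release.

>>> drive_tool --plan '[[0,[0,3,0],0],[0,[0,0,0],0],[0,[0,0,0],0],[1,[0,0,0],0],[1,[0,0,0],0]]'

```text
clock: 16.25
tcp_pos: [0.6319, 0.0911, 0.0285]
tool_rot: [-0.561, 0.43, -0.431, 0.561]
wrist_force: [-0.1, -0.3, -0.1]
opening: 0.0371
```

>>> drive_tool --plan '[[1,[0,0,0],0],[1,[0,0,0],0],[1,[0,0,0],0],[1,[0,-20,0],0],[1,[0,-30,0],0]]'

```text
clock: 16.75
tcp_pos: [0.6298, 0.0908, 0.0766]
tool_rot: [0.562, -0.431, 0.43, -0.56]
wrist_force: [0.8, 0.8, 0.4]
opening: 0.0759
```

>>> drive_tool --plan '[[1,[0,-40,0],0],[1,[0,-30,0],0],[1,[0,0,0],0],[1,[0,0,0],0],[1,[0,0,0],0]]'

```text
clock: 17.25
tcp_pos: [0.6307, 0.0911, 0.1468]
tool_rot: [0.562, -0.431, 0.43, -0.561]
wrist_force: [-0.6, 0.1, -1.0]
opening: 0.0874
```

Run:
```python
from h import *
w=snap("wrist","w13")
go(.615,.267,.15,-.56+np.pi/2)
go(.615,.267,.15,-.56-np.pi/2)
```

```text
t 17.3 tcp [630.6  91.1 146.5] yaw -1.309 tilt [-0.    -1.    -0.003] tool delta mm [-174.    -3.5   30.5] roll -2.32 F [ 0.1 -0.3  0. ] open 86.6
t 17.3 tcp [630.6  91.1 146.5] yaw -1.309 tilt [-0.    -1.    -0.003] tool delta mm [-174.    -3.5   30.5] roll 0.822 F [ 0.1 -0.3  0. ] open 86.6
```

View pics/w13.png

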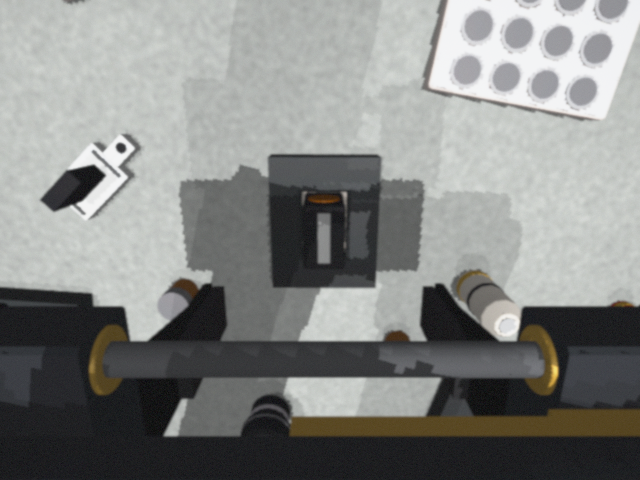

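The filter block is seated: strip at (323,237), square in the pocket. Now over to the slider, turning for its rib.

>>> drive_tool --plan '[[1,[-44,0,8],0],[1,[-44,0,8],0],[1,[-44,0,8],0],[1,[-42,0,7],0],[1,[0,0,0],-0.14]]'

```text
clock: 17.8
tcp_pos: [0.6128, 0.2772, 0.1454]
tool_rot: [-0.592, 0.388, -0.384, 0.593]
wrist_force: [0.4, 0.7, -0.2]
opening: 0.087
```

>>> drive_tool --plan '[[1,[0,0,0],-0.145],[1,[0,0,0],-0.145],[1,[0,0,0],-0.145],[1,[0,0,0],-0.145],[1,[0,0,0],-0.145]]'

```text
clock: 18.3
tcp_pos: [0.6157, 0.2668, 0.1463]
tool_rot: [0.691, -0.154, 0.153, -0.69]
wrist_force: [0.9, -0.2, 0.2]
opening: 0.0869
```

>>> drive_tool --plan '[[1,[0,0,0],-0.145],[1,[0,0,0],-0.145],[1,[0,0,0],-0.145],[1,[0,0,0],-0.145],[1,[0,0,0],-0.145]]'

```text
clock: 18.8
tcp_pos: [0.6157, 0.2668, 0.1463]
tool_rot: [0.7, 0.1, -0.102, -0.7]
wrist_force: [0.6, -0.2, 0.2]
opening: 0.0873
```

>>> drive_tool --plan '[[1,[0,0,0],-0.145],[1,[0,0,0],-0.145],[1,[0,0,0],-0.145],[1,[0,0,0],-0.145],[1,[0,0,0],-0.145]]'

```text
clock: 19.3
tcp_pos: [0.6157, 0.2668, 0.1462]
tool_rot: [-0.618, -0.342, 0.344, 0.619]
wrist_force: [0.3, 0.5, 0.5]
opening: 0.0869
```

Run:
```python
from h import *
w=snap("wrist","w14")
go(.615,.267,.15,-.56+np.pi/2)
print(w[0]["qpos"].round(2))
```

```text
t 19.35 tcp [615.7 266.7 146.3] yaw 1.017 tilt [-0.002 -1.     0.002] tool delta mm [-0.1 -3.7  0.7] roll 0.006 F [-0.1 -0.8 -0.6] open 87.6
[-0.6   0.41  0.21  1.5  -0.09  1.25  0.62]
```

View pics/w14.png

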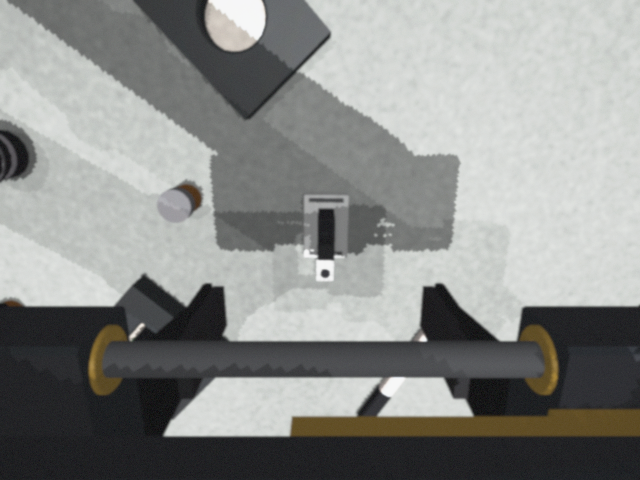

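Run:
```python
from h import *
w=load("w14")
cv2.imwrite("pics/c5.png",cv2.resize(w[1]["image"][180:290,270:380],(660,660),interpolation=cv2.INTER_CUBIC))
```

```text
(no output)
```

View pics/c5.png

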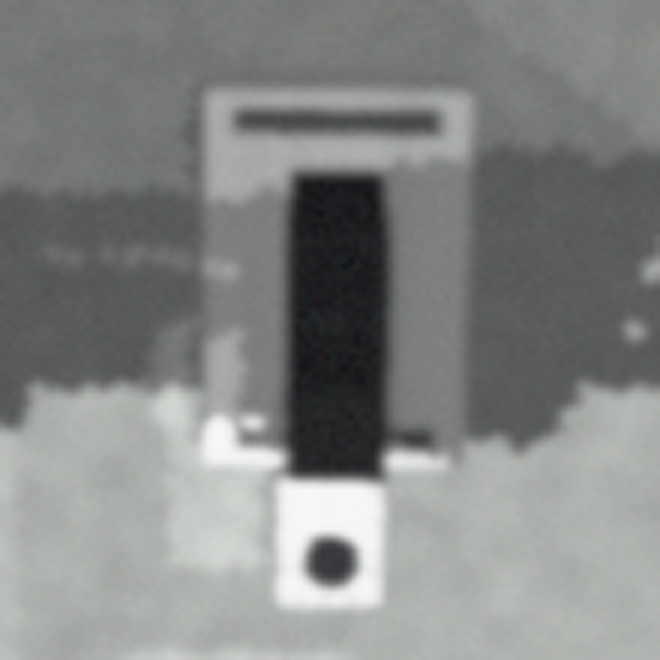

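Run:
```python
from h import *
w=load("w14")
g=lambda u,z:onz(*w,(u[0]/6+270-.4,u[1]/6+180-.4),z)
A=g((204,91),.012);B=g((471,91),.012);C=g((275,606),.012);D=g((384,604),.012);E=g((203,466),.012);F=g((467,466),.012)
print("tail-mid",(A+B)/2,"tongue",(C+D)/2)
d=(C+D)/2-(A+B)/2;L=np.linalg.norm(d);print("len",L,"width",np.linalg.norm(A-B),"yaw",np.arctan2(d[1],d[0]))
ax=d/L;print("origin",(A+B)/2+ax*.025*L/.07, "plate",(A+B+E+F)/4)
p=[g(u,.046) for u in((290,477),(383,477))];m=np.mean(p,0);print("rib centre",m-ax*.015,"w",np.linalg.norm(p[0]-p[1]))
go(*((A+B)/2+ax*.025*L/.07)[:2],.018,np.arctan2(d[1],d[0])+np.pi/2)
```

```text
tail-mid [0.59585733 0.28064255 0.012     ] tongue [0.65405816 0.24312663 0.012     ]
len 0.06924435966851351 width 0.03326112136341056 yaw -0.5725657220834276
origin [0.61664334 0.26724401 0.012     ] plate [0.61682094 0.2673882  0.012     ]
rib centre [0.61596237 0.26809027 0.046     ] w 0.010772927638152498
t 19.35 tcp [615.7 266.7 146.3] yaw 1.017 tilt [-0.002 -1.     0.002] tool delta mm [  1.3 128.3  -0.7] roll 0.019 F [-0.1 -0.8 -0.6] open 87.6
```

>>> drive_tool --plan '[[1,[1,30,-0.5],0.015],[1,[0,30,0],0],[1,[0,30,0],0],[1,[0,28,0],0],[1,[0,10,0],0]]'

```text
clock: 19.85
tcp_pos: [0.6144, 0.2664, 0.0153]
tool_rot: [-0.622, -0.333, 0.338, 0.623]
wrist_force: [-0.5, -1.1, -0.6]
opening: 0.0868
```

>>> drive_tool --plan '[[0.3,[0,0,0],0],[0,[0,0,0],0],[0,[0,0,0],0],[0,[0,0,0],0],[0,[0,0,0],0]]'

```text
clock: 20.35
tcp_pos: [0.6181, 0.268, 0.0213]
tool_rot: [-0.622, -0.337, 0.335, 0.622]
wrist_force: [-0.6, -0.2, 0.9]
opening: 0.0548
```

>>> drive_tool --plan '[[0,[0,0,0],0],[0,[0,0,0],0],[0,[0,0,0],0],[0,[0,0,0],0],[0,[0,0,0],0]]'

```text
clock: 20.85
tcp_pos: [0.6174, 0.2677, 0.02]
tool_rot: [-0.622, -0.336, 0.336, 0.622]
wrist_force: [0.3, -0.3, 0.0]
opening: 0.0149
```

>>> drive_tool --plan '[[0,[0,0,0],0],[0,[0,0,0],0],[0,[0,0,0],0],[0,[0,0,0],0],[0,[0,0,0],0]]'

```text
clock: 21.35
tcp_pos: [0.6174, 0.2677, 0.02]
tool_rot: [0.622, 0.336, -0.336, -0.622]
wrist_force: [-0.2, 0.6, -0.7]
opening: 0.0119
```

Run:
```python
from h import *
w=snap("wrist","w15")
go(.6166,.2673,.018,-.5726+np.pi/2)
```

```text
t 21.4 tcp [617.4 267.7  20. ] yaw 0.991 tilt [-0. -1.  0.] tool delta mm [-0.7  2.   0.5] roll -0.007 F [-0.   0.  -0.1] open 11.6
```

View pics/w15.png

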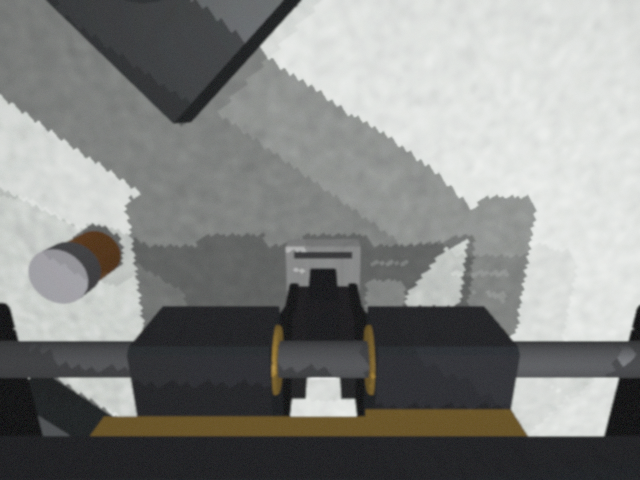

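The slider is held at an opening of 11.6 mm, square in the jaws. Lift, turn by -0.727 and carry it across.

>>> drive_tool --plan '[[0,[0,-10,0],0],[0,[0,-30,0],0],[0,[0,-35,0],-0.14],[0,[0,-35,0],-0.14],[0,[0,0,0],-0.14]]'

```text
clock: 21.9
tcp_pos: [0.6211, 0.2691, 0.1377]
tool_rot: [0.538, 0.464, -0.456, -0.536]
wrist_force: [0.6, -0.5, -0.6]
opening: 0.0119
```

>>> drive_tool --plan '[[0,[0,0,0],-0.14],[0,[0,0,0],-0.14],[0,[0,0,0],-0.027],[0,[0,0,0],0],[0,[0,0,0],0]]'

```text
clock: 22.4
tcp_pos: [0.6175, 0.2676, 0.1303]
tool_rot: [0.463, 0.535, -0.535, -0.463]
wrist_force: [0.3, 0.5, -0.0]
opening: 0.0117
```

Run:
```python
from h import *
go(.6158,-.2692,.12,1.718)
```

```text
t 22.4 tcp [617.5 267.6 130.3] yaw 1.716 tilt [ 0. -1. -0.] tool delta mm [-531.    10.2   79.1] roll -0.002 F [ 0.3  0.5 -0. ] open 11.7
```

>>> drive_tool --plan '[[0,[-44,0,6.5],0],[0,[-44,0,6.5],0],[0,[-45,0,7],0],[0,[-44,0,6.5],0],[0,[-44,0,6.5],0]]'

```text
clock: 22.9
tcp_pos: [0.6171, 0.0425, 0.1303]
tool_rot: [0.462, 0.535, -0.535, -0.462]
wrist_force: [0.7, -1.2, -0.3]
opening: 0.0117
```

>>> drive_tool --plan '[[0,[-44,0,6.5],0],[0,[-45,0,7],0],[0,[-44,0,6.5],0],[0,[-44,0,6.5],0],[0,[-44,0,6.5],0]]'

```text
clock: 23.4
tcp_pos: [0.6169, -0.1808, 0.1304]
tool_rot: [0.462, 0.535, -0.535, -0.462]
wrist_force: [1.1, 0.7, -1.2]
opening: 0.0118
```

>>> drive_tool --plan '[[0,[-45,0,6.5],0],[0,[-44,0,6.5],0],[0,[0,0,0],0],[0,[0,0,0],0],[0,[0,0,0],0]]'

```text
clock: 23.9
tcp_pos: [0.6177, -0.2673, 0.1298]
tool_rot: [0.461, 0.536, -0.535, -0.462]
wrist_force: [0.9, 0.5, -0.9]
opening: 0.0118
```

Run:
```python
from h import *
w=snap("wrist","w16")
go(.6158,-.2692,.08,1.718)
```

```text
t 23.95 tcp [ 617.8 -266.9  129.9] yaw 1.72 tilt [ 0.001 -1.    -0.   ] tool delta mm [-2.  49.9  2.4] roll 0.002 F [ 0.3  0.4 -0.7] open 11.9
```

View pics/w16.png

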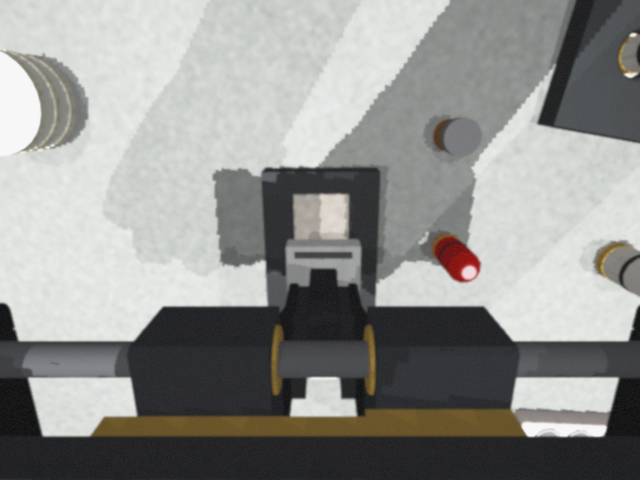

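>>> drive_tool --plan '[[0,[-2,25,2],0],[0,[0,25,0],0],[0,[0,25,0],0],[0,[0,5,0],0],[0,[0,0,0],0]]'

```text
clock: 24.45
tcp_pos: [0.6153, -0.2696, 0.0493]
tool_rot: [-0.461, -0.536, 0.536, 0.462]
wrist_force: [0.4, 0.2, -1.5]
opening: 0.0116
```

>>> drive_tool --plan '[[0,[0,0,0],0],[0,[0,0,0],0],[0,[0,0,0],0],[0,[0,0,0],0],[0,[0,0,0],0]]'

```text
clock: 24.95
tcp_pos: [0.6157, -0.2715, 0.0505]
tool_rot: [0.462, 0.536, -0.535, -0.462]
wrist_force: [0.6, -0.1, -1.1]
opening: 0.0119
```

Run:
```python
from h import *
w=snap("wrist","w17")
go(.6158,-.2692,.028,1.718)
```

```text
t 25.0 tcp [ 615.6 -271.5   50.3] yaw 1.718 tilt [-0. -1. -0.] tool delta mm [ 2.2 22.3 -0.5] roll -0.0 F [-0.1  0.2 -1.5] open 12.0
```

View pics/w17.png

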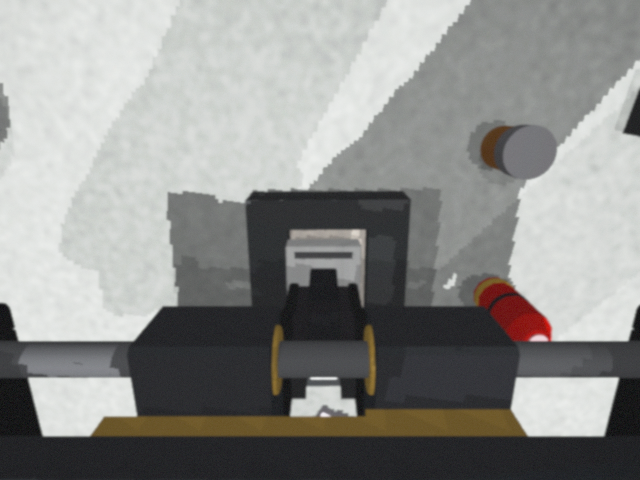

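The pocket spans columns 289–366 and the slider about 286–361, so a +2 mm shift is needed, as the numbers also say. Correct and lower.

>>> drive_tool --plan '[[0,[2,0,-0.5],0],[0,[0,0,0],0],[0,[0,6,0],0],[0,[0,6,0],0],[0,[0,0,0],0]]'

```text
clock: 25.5
tcp_pos: [0.6147, -0.2689, 0.0364]
tool_rot: [-0.461, -0.535, 0.536, 0.463]
wrist_force: [0.0, 1.0, -0.5]
opening: 0.0118
```

Run:
```python
from h import *
w=snap("wrist","w18")
go(.6158,-.2692,.028,1.718)
cv2.imwrite("pics/c6.png",cv2.resize(w[1]["image"][180:420,230:430],(667,800)[:2] if 0 else (500,600),interpolation=cv2.INTER_CUBIC))
```

```text
t 25.55 tcp [ 615.  -269.1   37. ] yaw 1.718 tilt [ 0.001 -1.     0.002] tool delta mm [-0.2  9.  -0.8] roll -0.0 F [ 0.9  0.3 -0.3] open 11.8
```

View pics/c6.png

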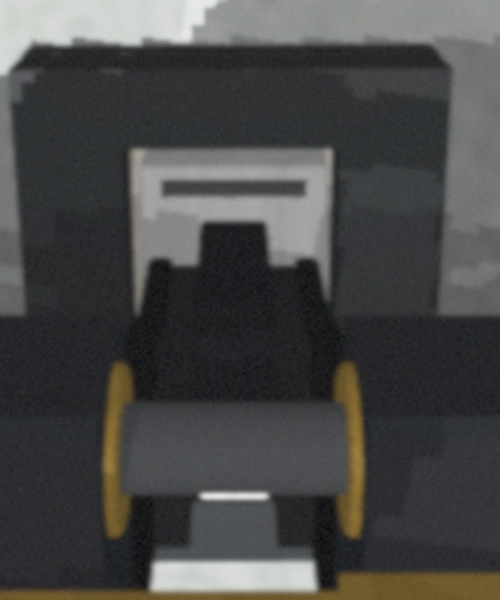

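The slider has entered the pocket with margins on both sides and no force. Finish lowering and release.

>>> drive_tool --plan '[[0,[0,4,0],0],[0,[0,4,0],0],[0,[0,1,0],0],[0,[0,0,0],0],[0,[0,0,0],0]]'

```text
clock: 26.05
tcp_pos: [0.6158, -0.2694, 0.0292]
tool_rot: [0.462, 0.535, -0.535, -0.462]
wrist_force: [0.4, 0.6, -0.5]
opening: 0.012
```

>>> drive_tool --plan '[[0,[0,0.5,0],0],[0,[0,0,0],0],[1,[0,0,0],0],[1,[0,0,0],0],[1,[0,0,0],0]]'

```text
clock: 26.55
tcp_pos: [0.6159, -0.2694, 0.0288]
tool_rot: [0.462, 0.536, -0.535, -0.462]
wrist_force: [-0.7, -0.2, 0.3]
opening: 0.0284
```

>>> drive_tool --plan '[[1,[0,0,0],0],[1,[0,0,0],0],[1,[0,0,0],0],[1,[0,-20,0],0],[1,[0,-30,0],0]]'

```text
clock: 27.05
tcp_pos: [0.614, -0.2686, 0.0767]
tool_rot: [-0.46, -0.535, 0.536, 0.463]
wrist_force: [1.0, -0.2, 0.1]
opening: 0.0681
```

>>> drive_tool --plan '[[1,[0,-40,0],0],[1,[0,-30,0],0],[1,[0,0,0],0],[1,[0,0,0],0],[1,[0,0,0],0]]'

```text
clock: 27.55
tcp_pos: [0.6149, -0.2689, 0.1471]
tool_rot: [-0.461, -0.535, 0.536, 0.463]
wrist_force: [-1.0, -0.2, 0.1]
opening: 0.0864
```

Run:
```python
from h import *
w=snap("wrist","w19")
go(.4423,.0906,.15,1.4)
```

```text
t 27.6 tcp [ 614.8 -268.8  146.8] yaw 1.718 tilt [ 0.001 -1.     0.003] tool delta mm [380.9  -2.4 117.8] roll 0.318 F [0.5 0.7 0.3] open 86.9
```

View pics/w19.png

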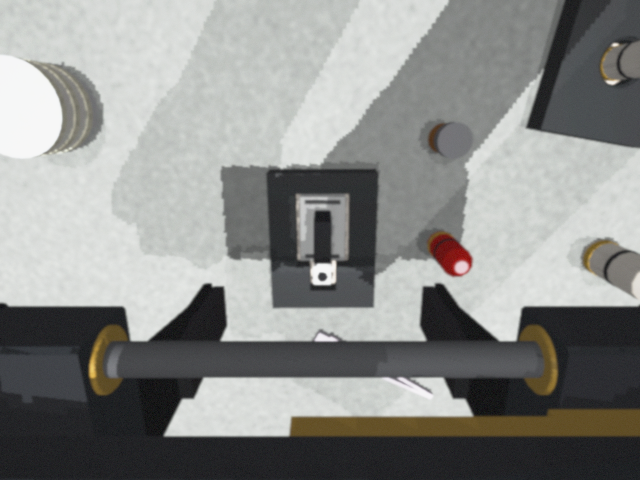

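The slider is seated with its tongue the right way, at (322,240). Last is the eyepiece.

>>> drive_tool --plan '[[1,[42,0,13],0],[1,[42,0,13],0],[1,[42,0,13],0],[1,[42,0,13],0],[1,[42,0,13],0]]'

```text
clock: 28.1
tcp_pos: [0.5188, -0.0695, 0.1472]
tool_rot: [-0.461, -0.535, 0.536, 0.462]
wrist_force: [0.7, 0.9, -0.1]
opening: 0.0869
```

>>> drive_tool --plan '[[1,[43,0,13],0],[1,[43,0,13],0],[1,[43,0,13],0],[1,[42,0,13],0],[1,[0,0,0],0]]'

```text
clock: 28.6
tcp_pos: [0.4407, 0.0961, 0.1474]
tool_rot: [-0.458, -0.537, 0.538, 0.46]
wrist_force: [0.1, 0.1, -0.6]
opening: 0.0872
```

>>> drive_tool --plan '[[1,[0,0,0],0],[1,[0,0,0],0],[1,[0,0,0],0],[1,[0,0,0],0],[1,[0,0,0],0]]'

```text
clock: 29.1
tcp_pos: [0.4443, 0.0896, 0.1484]
tool_rot: [-0.462, -0.535, 0.535, 0.462]
wrist_force: [-0.2, -0.5, -0.1]
opening: 0.0867
```

Run:
```python
from nest import *
w=snap("wrist","w20")
go(.4423,.0906,.018,1.718);print(w[0]["qpos"].round(2),proj(*w,(.4423,.0906,.05)))
```

```text
t 29.15 tcp [444.3  89.8 148.5] yaw 1.717 tilt [ 0. -1.  0.] tool delta mm [  1.1 130.5   1.8] roll -0.001 F [ 0.  -0.4  0.1] open 86.8
[-0.31 -0.04  0.05  2.02  0.    1.17  1.46] (np.float64(325.32162595710423), np.float64(237.5016984683464))
```

View pics/w20.png

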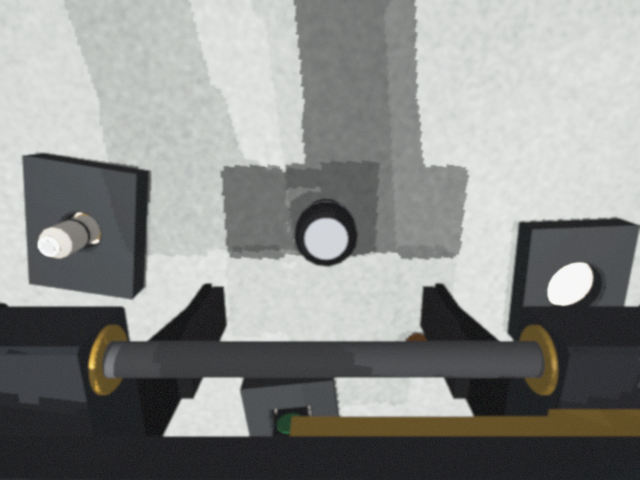

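>>> drive_tool --plan '[[1,[1.5,30,1.5],0],[1,[0,30,0],0],[1,[0,30,0],0],[1,[0,28,0],0],[1,[0,12,0],0]]'

```text
clock: 29.65
tcp_pos: [0.4406, 0.0909, 0.0162]
tool_rot: [-0.461, -0.534, 0.537, 0.463]
wrist_force: [0.5, -0.4, -0.1]
opening: 0.0868
```

>>> drive_tool --plan '[[0.4,[0,0,0],0],[0.2,[0,0,0],0],[0,[0,0,0],0],[0,[0,0,0],0],[0,[0,0,0],0]]'

```text
clock: 30.15
tcp_pos: [0.4431, 0.0918, 0.0194]
tool_rot: [0.462, 0.536, -0.535, -0.462]
wrist_force: [0.7, -0.3, -0.9]
opening: 0.0549
```

>>> drive_tool --plan '[[0,[0,0,0],0],[0,[0,0,0],0],[0,[0,0,0],0],[0,[0,0,0],0],[0,[0,0,0],0]]'

```text
clock: 30.65
tcp_pos: [0.4427, 0.0917, 0.0189]
tool_rot: [0.462, 0.536, -0.535, -0.462]
wrist_force: [-1.0, -0.5, 5.0]
opening: 0.0429
```

Run:
```python
from nest import *
print(onz(*load("w20"),(326,239),.05),fit("eye",[(load("w20"),(571,285),30)],(.4636,.2916)))
w=snap("wrist","w21")
go(.4423,.0906,.018,1.718)
```

```text
[0.44328701 0.09121203 0.05      ] (array([463.32026841, 291.36105976]), np.float64(1.0061293008841172), 171)
t 30.7 tcp [442.7  91.7  19. ] yaw 1.718 tilt [ 0.    -1.    -0.001] tool delta mm [-1.   1.   0.5] roll -0.0 F [-1.3  0.4  5.9] open 42.9
```

View pics/w21.png

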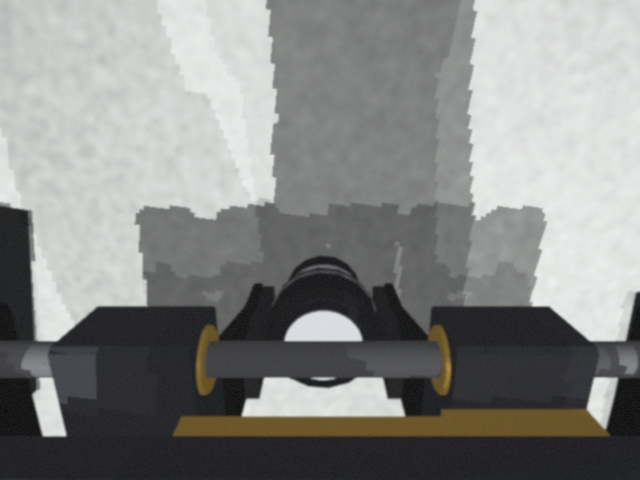

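The eyepiece is gripped at an opening of 42.9 mm and centred at column 323. Lift and check.

>>> drive_tool --plan '[[0,[0,-5,0],0],[0,[0,-10,0],0],[0,[0,-20,0],0],[0,[0,-25,0],0],[0,[0,-15,0],0]]'

```text
clock: 31.2
tcp_pos: [0.4431, 0.0918, 0.0956]
tool_rot: [0.462, 0.536, -0.535, -0.461]
wrist_force: [-0.2, 0.1, -1.3]
opening: 0.0432
```

Run:
```python
from nest import *
w=snap("wrist","w22")
go(.4634,.2915,.095,1.718)
```

```text
t 31.25 tcp [444.5  92.2  97.6] yaw 1.718 tilt [ 0.001 -1.    -0.006] tool delta mm [194.4   3.  -47.9] roll -0.0 F [ 1.9 -0.4  0.6] open 42.8
```

View pics/w22.png

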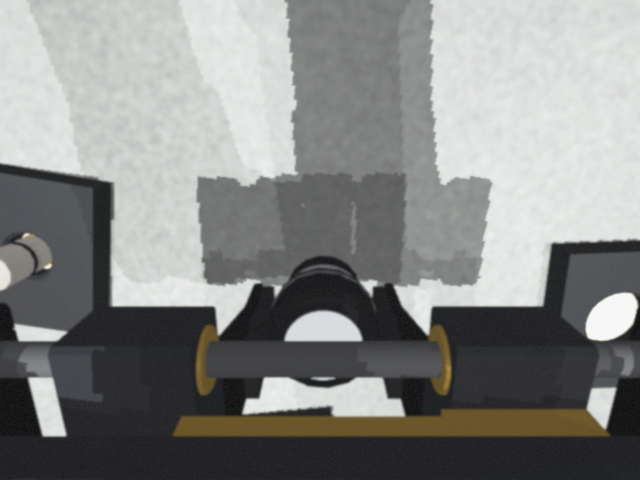

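>>> drive_tool --plan '[[0,[39,0,-9.5],0],[0,[39,0,-9.5],0],[0,[39,0,-9.5],0],[0,[39,0,-9.5],0],[0,[39,0,-9],0]]'

```text
clock: 31.75
tcp_pos: [0.46, 0.2928, 0.0932]
tool_rot: [-0.462, -0.535, 0.536, 0.462]
wrist_force: [0.4, -0.3, -1.5]
opening: 0.0426
```

>>> drive_tool --plan '[[0,[0,15,0],0],[0,[0,15,0],0],[0,[0,10,0],0],[0,[0,0,0],0],[0,[0,0,0],0]]'

```text
clock: 32.25
tcp_pos: [0.4604, 0.2901, 0.0533]
tool_rot: [-0.462, -0.535, 0.535, 0.462]
wrist_force: [0.0, 0.2, -1.3]
opening: 0.043
```

Run:
```python
from nest import *
w=snap("wrist","w23")
go(.4634,.2915,.027,1.718)
```

```text
t 32.3 tcp [460.8 290.6  53.9] yaw 1.716 tilt [-0.    -1.    -0.001] tool delta mm [ 0.5 26.9 -2.7] roll -0.002 F [ 0.2 -0.5 -1. ] open 43.0
```

View pics/w23.png

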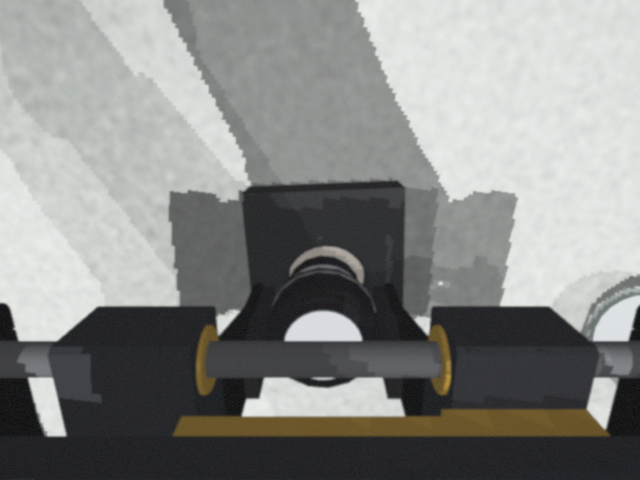

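>>> drive_tool --plan '[[0,[1,0,-2.5],0],[0,[0,0,0],0],[0,[0,7,0],0],[0,[0,7,0],0],[0,[0,0,0],0]]'

```text
clock: 32.8
tcp_pos: [0.4615, 0.2921, 0.0381]
tool_rot: [-0.462, -0.535, 0.536, 0.462]
wrist_force: [-0.3, 0.2, -2.1]
opening: 0.0432
```

>>> drive_tool --plan '[[0,[0,3,0],0],[0,[0,0,0],0],[0,[0,0,0],0],[0,[0,0,0],0],[0,[0,0,0],0]]'

```text
clock: 33.3
tcp_pos: [0.4627, 0.2928, 0.0368]
tool_rot: [0.462, 0.536, -0.535, -0.462]
wrist_force: [-0.0, -0.1, -1.4]
opening: 0.0432
```

Run:
```python
from nest import *
w=snap("wrist","w24")
go(.4634,.2915,.027,1.718)
cv2.imwrite("pics/c7.png",cv2.resize(w[1]["image"][180:400,210:440],(690,600)[:2],interpolation=cv2.INTER_CUBIC))
```

```text
t 33.35 tcp [462.7 292.8  36.7] yaw 1.718 tilt [ 0. -1. -0.] tool delta mm [-1.4  9.7 -0.5] roll 0.0 F [-0.1  0.3 -1.6] open 43.0
```

View pics/c7.png

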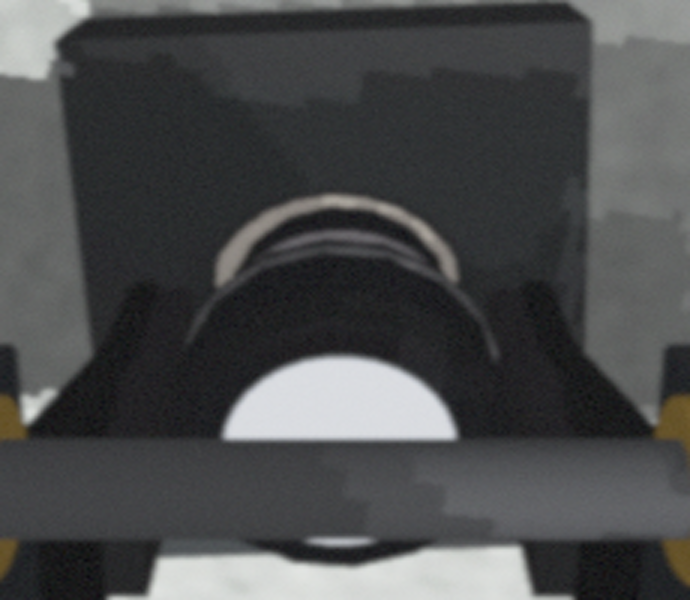

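The eyepiece is in the pocket, slightly right of centre, and free of force. Shift by -1 mm, finish lowering and release.

>>> drive_tool --plan '[[0,[-1,3,0],0],[0,[0,3,0],0],[0,[0,2.5,0],0],[0,[0,0,0],0],[0,[0,0,0],0]]'

```text
clock: 33.85
tcp_pos: [0.4627, 0.2917, 0.0279]
tool_rot: [-0.462, -0.535, 0.535, 0.462]
wrist_force: [0.3, -0.2, -2.2]
opening: 0.0428
```

>>> drive_tool --plan '[[0,[0,1,0],0],[0,[0,0,0],0],[0,[0,0,0],0],[1,[0,0,0],0],[1,[0,0,0],0]]'

```text
clock: 34.35
tcp_pos: [0.463, 0.2919, 0.0273]
tool_rot: [0.462, 0.536, -0.535, -0.462]
wrist_force: [-0.1, -0.3, 0.3]
opening: 0.0519
```

>>> drive_tool --plan '[[1,[0,0,0],0],[1,[0,0,0],0],[1,[0,0,0],0],[1,[0,0,0],0],[1,[0,-10,0],0]]'

```text
clock: 34.85
tcp_pos: [0.4617, 0.2911, 0.0361]
tool_rot: [-0.462, -0.534, 0.536, 0.462]
wrist_force: [-0.1, -0.3, -0.2]
opening: 0.0853
```

>>> drive_tool --plan '[[1,[0,-30,0],0],[1,[0,-40,0],0],[1,[0,-40,0],0],[1,[0,0,0],0],[1,[0,0,0],0]]'

```text
clock: 35.35
tcp_pos: [0.4635, 0.2923, 0.1489]
tool_rot: [0.462, 0.537, -0.534, -0.462]
wrist_force: [-0.6, 0.8, -0.7]
opening: 0.0872
```

Run:
```python
from nest import *
w=snap("wrist","w25");a=snap("scene","scene1");b=snap("side","side1")
go(.4634,.2915,.027,1.718)
A=a[1]["image"][160:330,100:440];B=b[1]["image"][140:420,150:530]
cv2.imwrite("pics/c8.png",cv2.resize(A,(800,400),interpolation=cv2.INTER_CUBIC));cv2.imwrite("pics/c9.png",cv2.resize(B,(760,560),interpolation=cv2.INTER_CUBIC))
```

```text
t 35.5 tcp [461.9 291.1 145.8] yaw 1.718 tilt [-0.001 -1.     0.002] tool delta mm [  0.2 118.8  -1.8] roll -0.0 F [-0.4 -0.4  0.3] open 87.1
```

View pics/w25.png

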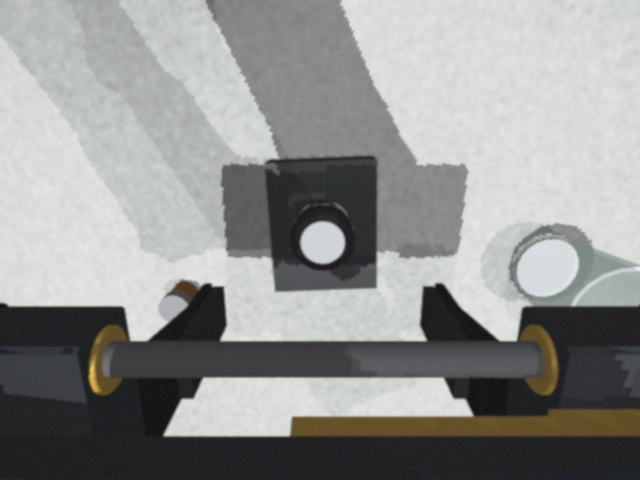

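View pics/c8.png

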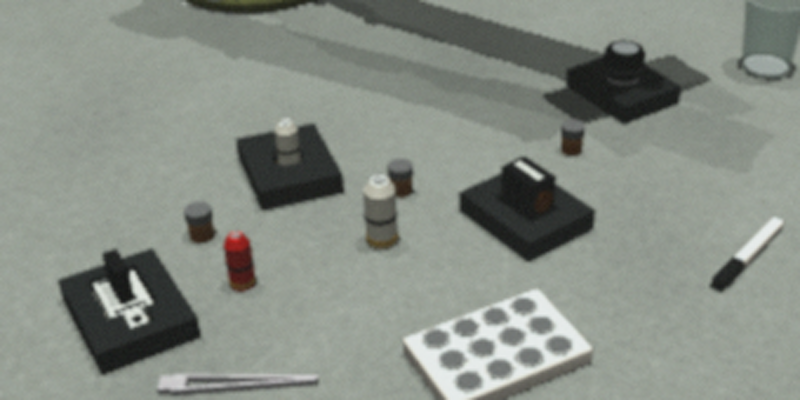

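View pics/c9.png

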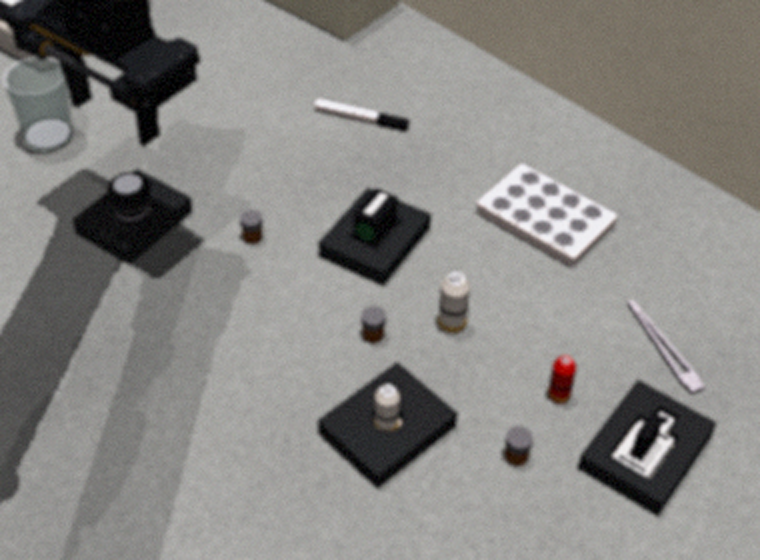

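All four appear seated in the final views, and the beaker and plate are in place. One numeric check of heights and positions, using both fixed cameras against their own before-pictures.

Run:
```python
from nest import *
a=load("scene1");b=load("side1")
for n,u,v in [("obj tip exp 472.4,-90.2,59",(221.5,211.9),(343.5,333.8)),("eye lens exp 463.4,291.5,58",(366.4,180),(213.8,231.5)),("filter strip exp 632.4,90.6,56",(324.8,232),(338.3,242.5))]:
    print(n,(tri((*a,u),(*b,v))*1e3).round(1))
w=load("w25");c,t,k=contour(w[1]["image"],(322,242),26);e=cv2.fitEllipse(c.astype(np.float32))
print("eye wrist @58",onz(*w,e[0],.058)*1e3)
# filter strip w13, slider corners w19
w=load("w13");print("filter wrist",onz(*w,(323,237.5),.056)*1e3)
w=load("w19");print("slider tail/tongue",onz(*w,(324.5,194.5),.020)*1e3,onz(*w,(322.5,285),.020)*1e3)
# beaker/plate drift: image difference
for n,r in(("scene",(150,195,410,450)),("scene",(280,335,265,355)),("side",(215,275,385,465))):
    y0,y1,x0,x1=r;A=load(n+"0")[1]["image"];B=load(n+"1")[1]["image"]
    g=lambda I:cv2.cvtColor(I[y0:y1,x0:x1],cv2.COLOR_BGR2GRAY).astype(np.float32)
    print(n,r,cv2.phaseCorrelate(g(A),g(B)))
```

```text
obj tip exp 472.4,-90.2,59 [472.1 -87.6  59.1]
eye lens exp 463.4,291.5,58 [462.8 294.1  56.7]
filter strip exp 632.4,90.6,56 [632.6  92.   54.3]
eye wrist @58 [462.85404424 291.48987189  58.        ]
filter wrist [633.60254951  91.74409342  56.        ]
slider tail/tongue [ 588.97755158 -271.79477102   20.        ] [ 660.03949998 -262.79084319   20.        ]
scene (150, 195, 410, 450) ((-0.15922898843401967, 0.6808980055788609), 0.7183764044443767)
scene (280, 335, 265, 355) ((0.007616252451114747, 0.03365472062770536), 0.9428996630068178)
side (215, 275, 385, 465) ((0.022423136567667257, 0.026016643754090296), 1.0174059877792994)
```

```bash
python3 -c "
from workcell import env
print(env.job_done())"
```

```text
the job is handed in; nothing more can be done
None
```

I put all four accessories back in their matching nests and let go of them. The arm was clear and the job handed in at about 35.5 s of the 125 s allowed. `job_done` reported no verdict. For the objective I took the smaller of the two white lenses, not the red one.

**Position:** In the last pictures each origin was within about 3 mm of its nest centre, against the 8 mm limit.

**Height:** Two-view heights were 59 mm for the objective tip (59 expected when seated), 57 mm for the eyepiece top (58) and 54 mm for the filter strip (56). I judged the slider's height only from its release height and the pictures.

**Beaker and well plate:** The plate moved by less than 0.1 pixel. The beaker showed about 0.7 pixel of difference, most likely the arm's shadow beside it.

**Disagreements:** The fixed cameras read y about 1–3 mm more than the wrist camera did for some pieces. That is roughly the stated calibration error and stays within tolerance. No check failed.

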